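# Lock the pan lid with the T-key

### The arm

A 7-joint arm with a two-finger parallel gripper is mounted at the origin on a cart in front of the work surface, level with it; the furniture and walls round the work are solid. World frame = base frame: x ahead of the robot, y to its left, z up, the work surface at z = 0. Lengths are in m, angles in rad, forces in N, time in s.
With the tool pointing down it reaches from about 0.35 to 0.9 m from the base axis. Payload 8.1 kg.
Tool frame: the origin (TCP) lies midway between the tips of the shut fingers; the grasp point (between the pads) lies 19 mm behind it; x points along the fingers, z is the direction in which the jaws open and shut, and the axes are right-handed (so a half turn about x gives the same grasp; the last joint's range is limited). The gripper opens to 92 mm and grips with 3 to 60 N. Pads are 19 mm wide; open, the fingers measure 130 mm over their backs; the gripper's body (75 mm by 190 mm) begins 47 mm behind the grasp point.
Start: joints at [-1.382, 0.434, 0.025, 1.573, -0.012, 1.134, -0.075], TCP at [0.18, 0.599, 0.199] pointing down, gripper open.
Joint ranges: [-2.62, 2.62], [-0.44, 2.09], [-1.27, 1.32], [0.08, 2.57], [-1.32, 4.46], [0.12, 2], [-2.74, 2.74]. Speed limits (rad/s): [2.22, 2.22, 3.01, 3.01, 3.14, 3.14, 3.14].

### API

Orientations are given as a rotation vector (axis times angle).
In Python, from cell import arm gives the robot as it stands. The module is installed in compiled form; this text tells all that it offers.
- The arm moves only by the tool move_arm, never from a script. Its argument "steps" is text: rows parted by semicolons, each of 5 numbers parted by spaces: the shift along the tool's x, y, z in m, then the turn about the tool's x in rad, then the closure in counts, from 0 (fully open) to 255 (shut). A call has 1 to 10 rows; each row is the pose to reach, as a shift and turn from the pose commanded when the call began, along the tool's axes at that moment; what a row does not reach only later rows make up. A row lasts 1/12 s, in which the tool goes at most 41.7 mm and 7.16 degrees, less where a joint would pass 70% of its speed; a pose out of reach is approached as far as the arm can. A call with a gripper value outside its range is refused whole. The fingers move at their own pace and stop on an object; "squeeze" is the grip in N (left out, the last holds). Time passes only in rows, so rows that repeat a pose let the fingers close. It gives the time, the measured TCP pose, the force and the opening at its end, in the units of the state.
- arm.observe(): the state, without advancing time (a new reading comes with each control period).
- arm.get_image(name): name is "scene" or "top"; returns a dict with "img" (480x640x3 uint8, blue, green, red), "z_map" (480x640 float32, m along the optical axis (not along the pixel's ray), 0 where there is no reading), "vfov" (degrees; the focal length in pixels is half the picture's height over the tangent of half this angle, whatever the lens; pixels are square), "cx", "cy" (the principal point, pixels), "extrinsics" (4x4, takes a point from camera to world coordinates). Camera axes: x right, y up, looking along -z (the intrinsics and any distortion apply to the point x, -y, -z); pixel columns grow to the right and rows downward; lengths in m; the calibration is good to about 2 mm. A picture is of the moment at which its call begins.
- arm.sign_off(): hands the job in, once; it reports no verdict.
The state is a dict: "clock": time; "joints": joint angles; "dq": joint speeds; "joint_efforts": joint torques, N m; "position": TCP position; "ee_rot": TCP orientation; "force": force on the tool from outside, world axes, zero at the start; "ft_torque": the same for the moment, N m; "width": opening from 0.0 (shut) to 1.0 (fully open).
Only numpy, scipy, OpenCV 4.12 (cv2) and the standard library are available. Lean on these libraries where they do the work, as an engineer would, in place of code of your own. Each camera call takes 0.05 s, during which the arm holds its last target.

### The job

Lock the lid on the transport carrier. Take the T-key that lies on the table, hang it by its crossbar in the notches of the key stand so that it swings blade-down, and let go; then take it again by the crossbar, put its blade in the slot of the brass cam lock and turn the cam clockwise (seen from above) a quarter turn until it stops, with its tongue over the lid. Hang the key back in the stand and leave it hanging; do not touch the carrier or its cam with the gripper, and leave the ramekin in the middle, the teaspoon and thermometer where they are.

Things in the scene. Friction and masses are not known exactly. Their poses are not given: they have to be found in the camera images.
- key_grip (a point): Point on the centre line of the T-key's round steel shank (14 mm thick), 42 mm from the crossbar's axis, near its centre of mass: where to pinch it while it lies (7 mm above the table). Axes: x along the shank from crossbar to blade, y along the crossbar and the blade's width, z square to both (up while it lies). About 0.15 kg
- key_bar (a point): Centre of the T-key's crossbar, axes as key_grip. Its black middle is 64 mm long (y), 16 mm high (x), 14 mm thick (z, flat faces); beyond it on each side a bare steel journal of 8 mm diameter, 32 to 50 mm off the centre, then a red end cap of 12.4 mm diameter, to 54 mm off the centre
- key_tip (a point): End of the T-key's flat steel blade, 100 mm from the crossbar's axis, axes as key_grip. The blade is 24 mm wide (y) and 5 mm thick (z), its last 4 mm narrowed to 20 by 3.5 mm; the round shank ends 16 mm before the tip
- stand: Fixed key stand: blue base 110 x 120 x 8 mm (origin under its centre, on the table), two upright steel plates 34 mm wide (x), 8 mm thick, 37 to 45 mm off the centre (y), each with an open notch on top: 10 mm wide for the lowest 7 mm, then flared to 30 mm; lips to 141 mm above the table. x square to the crossbar of a hanging key, y from plate to plate, z up
- stand_seat (a point): Crossbar centre of a key that hangs in the stand: midway between the notches, 125 mm above the table, 4 mm above the notch floors, axes as the stand. The key's journals lie in the notches, its shank swings freely between the plates; let go level, it swings to and fro for some 2 to 4 s and rests within a few degrees of plumb
- carrier: Fixed transport carrier: dark base plate with a small steel pan, its lid already on, and in front of it a round steel post 77 mm high with the brass cam lock on top. Origin on the table, on the post's axis; x points from the post to the pan's centre (109 mm away), z up. The lid (162 x 176 mm) is 74 mm above the table, its wire handle rises to 97 mm
- cam_slot (a point): Centre of the slot's mouth in the top of the brass cam lock (44 x 44 mm head, 103 mm above the table), turning with the cam. The mouth is a funnel 37 mm long along this point's y and 17.5 mm wide along x that narrows within 5 mm to a straight slot 27 by 7.5 mm, whose floor is 15 mm below the mouth. A flat tongue under the head reaches 57 mm from the axis along +y
- cam (a joint): Turn of the cam lock about its upright axis, rad, growing clockwise seen from above: 0 unlocked (tongue along the carrier's +y), 1.571 locked at its stop (tongue along the carrier's +x, over the lid). Stiff, about 0.08 N m friction; stays where left. The blade has about 6 degrees of play in the slot, so the key turns that much further than the cam
- ramekin_mid (a point): Grey-white ramekin that stands alone in the middle of the table, 72 mm wide and 45 mm high, a bystander; point at mid height
- teaspoon_mid (a point): Small steel teaspoon 130 mm long lying on the table, a bystander; point at its middle
- thermometer_mid (a point): White pen thermometer with a steel probe, 218 mm long, lying on the table, a bystander; point at its middle
- key: The T-key itself (all its parts); origin under the crossbar's centre, on the face that lies on the table, axes as point key_bar
Mind the look-alikes: they are no part of the job. Leave any pink look-alike of the stand alone.

How it is judged:
By the outcome, as a careful person would: the job done as asked, in the order asked, and still so for the second after the job is handed in, with the robot touching nothing.
It also fails if it takes over 72 s, if anything falls off the work surface, if the arm or the gripper's body presses on something with over 40 N, if the wrist force passes 120 N, or if a joint passes its speed limit or range.

## Working session

There is one attempt and no reset: what is moved stays moved. The work goes in short steps, Python scripts to look and compute and a tool call to move; the robot and the scene stay as the last step left them, time stands still between calls to the robot, and variables do not carry over. Pictures are saved under pics/ and viewed, and the job is handed in when it is done.

Besides the shell and the picture viewer there is one more tool, called as name(argument=value, ...) on one line, values as JSON. move_arm: Moves the arm, as the interface text tells. Its arguments: {"type":"object","properties":{"steps":{"type":"string"},"squeeze":{"type":"number"}},"required":["steps"]}

```bash
mkdir -p pics; ls
python3 - <<'E'
from cell import arm
import cv2,numpy as np
print(arm.observe())
for n in("scene","top"):
    d=arm.get_image(n); cv2.imwrite(f"pics/{n}0.png",d["img"]); np.savez(f"{n}0.npz",**d)
    print(n,{k:v for k,v in d.items() if k not in("img","z_map")})
E
```

```text
pics
{'clock': 0.0, 'joints': array([-1.38163337,  0.43522852,  0.02497086,  1.57408698, -0.01158857,
        1.13398969, -0.07509776]), 'dq': array([-6.05844987e-04, -1.37738264e-03,  1.03539618e-03,  1.65474109e-04,
        2.46887639e-04, -9.03137954e-06, -9.11418765e-04]), 'joint_efforts': array([ 1.08860909e-04, -6.67864394e+01,  9.85373519e-01, -3.14445877e+01,
       -6.03921711e-02,  4.33522963e-02,  1.81275191e-04]), 'position': array([0.17967901, 0.598043  , 0.19774545]), 'ee_rot': array([-0.99263164,  1.33442683,  0.99088145]), 'force': array([-0.25688635, -0.06366499,  0.14504103]), 'ft_torque': array([-0.00324307, -0.01764258,  0.04644965]), 'width': 0.9989048374477685}
scene {'vfov': 42.88069466116547, 'cx': 314.9655555901297, 'cy': 235.76008418961877, 'extrinsics': array([[-0.54770037,  0.38935534, -0.74055838, -0.39627967],
       [-0.83628841, -0.22787232,  0.4986942 ,  0.61922771],
       [ 0.02541649,  0.89245539,  0.45041911,  0.63345024],
       [ 0.        ,  0.        ,  0.        ,  1.        ]])}
top {'vfov': 50.15744921793673, 'cx': 312.9881495039146, 'cy': 236.2772635583374, 'extrinsics': array([[-6.94586394e-03,  9.80725323e-01, -1.95268011e-01,
         2.99931339e-01],
       [-9.99849935e-01, -9.91038346e-03, -1.42088936e-02,
         3.65335716e-04],
       [-1.58702027e-02,  1.95140015e-01,  9.80646986e-01,
         1.27793537e+00],
       [ 0.00000000e+00,  0.00000000e+00,  0.00000000e+00,
         1.00000000e+00]])}
```

View pics/scene0.png

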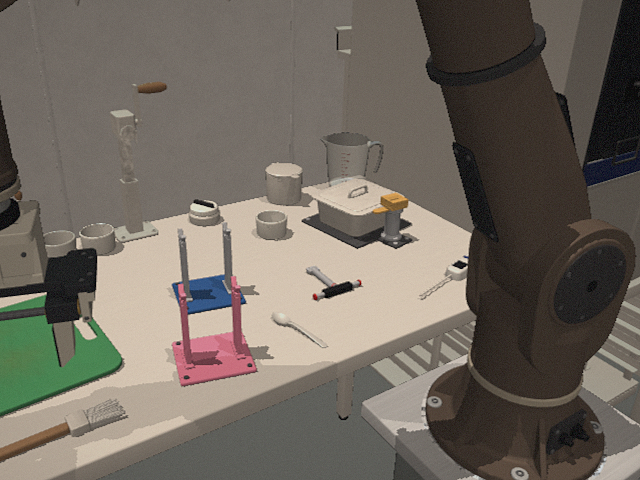

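View pics/top0.png

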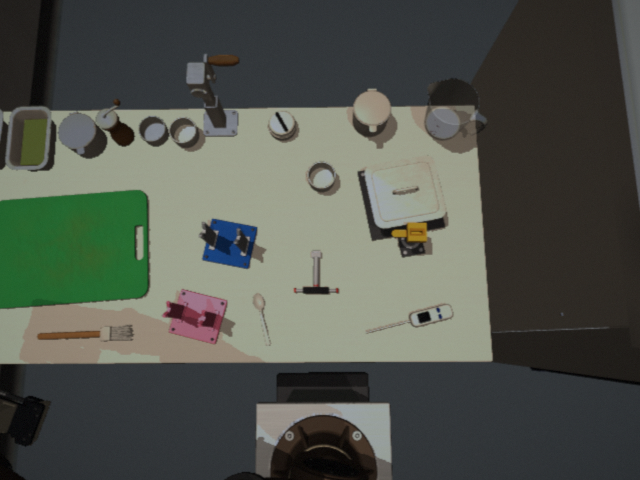

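The scene image shows the blue stand at about (208,270), the pink look-alike at (212,330), the key at (335,285), and the cam at (393,205). In the top image they are the stand (230,243), key bar (316,290) with its tip (316,252), and cam (412,233). The ramekin, spoon and thermometer are well apart from these.

```bash
cat > h.py <<'E'
import numpy as np,cv2
def load(f): return dict(np.load(f))
def foc(d): return 240/np.tan(np.radians(float(d["vfov"])/2))
def cloud(d):
    f=foc(d); v,u=np.mgrid[0:480,0:640]; z=d["z_map"]
    P=np.stack([(u-d["cx"])/f*z,-(v-d["cy"])/f*z,-z],-1)
    E=d["extrinsics"]; return P@E[:3,:3].T+E[:3,3]
def proj(d,X):
    E=d["extrinsics"]; p=(np.atleast_2d(X)-E[:3,3])@E[:3,:3]; f=foc(d)
    return np.stack([d["cx"]+f*p[:,0]/-p[:,2], d["cy"]-f*p[:,1]/-p[:,2]],-1)
E
python3 - <<'E'
from h import *
for n in("scene","top"):
    d=load(n+"0.npz"); W=cloud(d); print(n, W.shape)
    pts={"scene":[(150,250),(300,250),(280,300),(320,350),(440,250),(200,280),(393,200),(336,290)],"top":[(170,220),(280,220),(350,250),(200,160),(460,200),(460,340),(280,340),(60,320),(230,260),(416,232),(316,290),(317,270),(316,255)]}[n]
    for u,v in pts: print((u,v),W[v,u].round(4))
t=load("top0.npz");W=cloud(t)
im=t["img"]
cv2.imwrite("pics/topA.png",cv2.resize(im[205:305,190:350],None,fx=5,fy=5,interpolation=cv2.INTER_CUBIC))
cv2.imwrite("pics/topB.png",cv2.resize(im[150:270,350:470],None,fx=5,fy=5,interpolation=cv2.INTER_CUBIC))
s=load("scene0.npz")["img"]
cv2.imwrite("pics/scA.png",cv2.resize(s[215:315,160:380][:,:],None,fx=3.6,fy=3.6,interpolation=cv2.INTER_CUBIC))
cv2.imwrite("pics/scB.png",cv2.resize(s[170:260,290:430],None,fx=5,fy=5,interpolation=cv2.INTER_CUBIC))
E
```

```text
scene (480, 640, 3)
(150, 250) [7.685e-01 2.647e-01 2.000e-04]
(300, 250) [ 0.6009 -0.0138  0.0018]
(280, 300) [ 4.526e-01  1.235e-01 -3.000e-04]
(320, 350) [ 0.2852  0.1435 -0.0005]
(440, 250) [ 0.4436 -0.2817  0.0016]
(200, 280) [0.5816 0.2296 0.0101]
(393, 200) [ 0.5318 -0.209   0.1048]
(336, 290) [0.4096 0.0243 0.0134]
top (480, 640, 3)
(170, 220) [0.6004 0.3854 0.0016]
(280, 220) [ 0.5989  0.1035 -0.0052]
(350, 250) [ 0.5184 -0.0744 -0.0018]
(200, 160) [ 7.620e-01  3.146e-01 -5.000e-04]
(460, 200) [ 0.6453 -0.3587  0.0007]
(460, 340) [ 0.2936 -0.3361  0.003 ]
(280, 340) [ 0.2966  0.1016 -0.0029]
(60, 320) [0.3489 0.6469 0.0019]
(230, 260) [0.4946 0.2278 0.0055]
(416, 232) [ 0.5453 -0.2264  0.085 ]
(316, 290) [0.4168 0.0122 0.0131]
(317, 270) [0.4662 0.0093 0.0145]
(316, 255) [0.505  0.0116 0.0072]
```

View pics/topA.png

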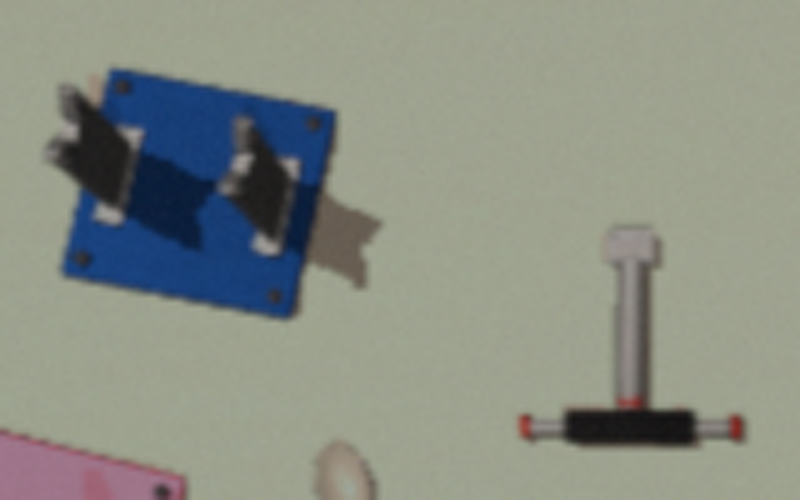

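View pics/topB.png

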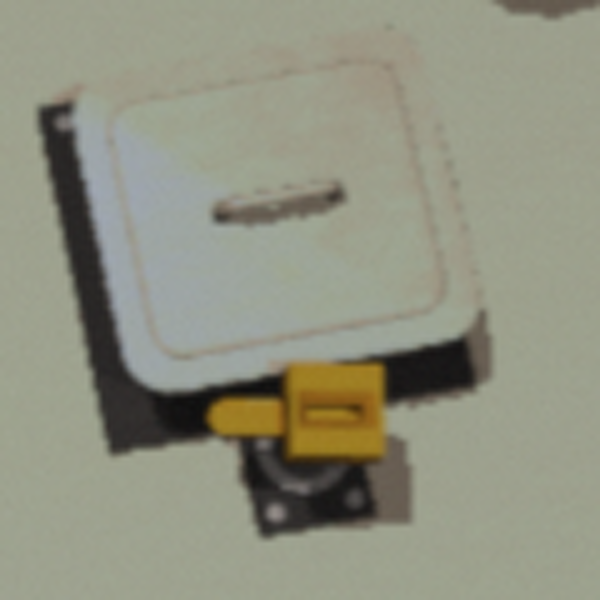

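View pics/scA.png

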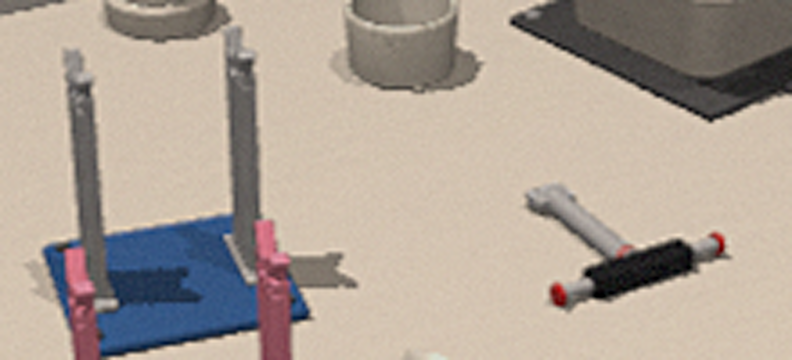

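View pics/scB.png

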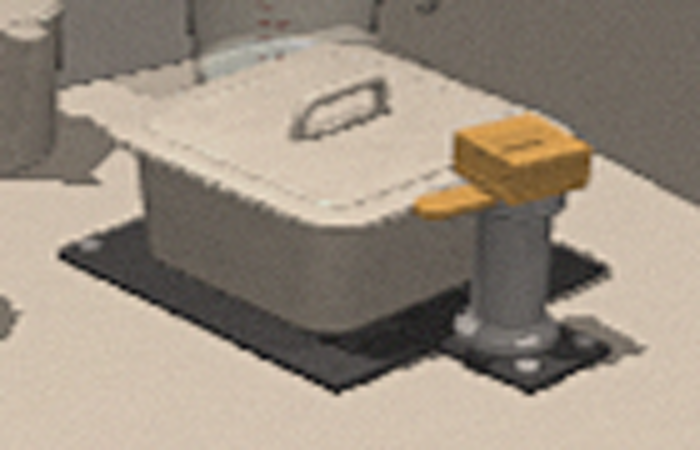

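```bash
cat >> h.py <<'E'
def ray(d,uv):
    uv=np.atleast_2d(uv).astype(float); f=foc(d)
    r=np.stack([(uv[:,0]-d["cx"])/f,-(uv[:,1]-d["cy"])/f,-np.ones(len(uv))],-1)@d["extrinsics"][:3,:3].T
    return d["extrinsics"][:3,3],r
def onz(d,uv,z):
    o,r=ray(d,uv); return (o+r*((z-o[2])/r[:,2])[:,None])[:,:2]
def tri(d1,p1,d2,p2):
    o1,r1=ray(d1,p1);o2,r2=ray(d2,p2);out=[]
    for a,b in zip(r1,r2):
        M=np.stack([a,-b],1);t=np.linalg.lstsq(M,o2-o1,rcond=None)[0]
        A=o1+a*t[0];B=o2+b*t[1];out.append([*((A+B)/2),np.linalg.norm(A-B)])
    return np.array(out)
E
python3 - <<'E'
from h import *
t=load("top0.npz");s=load("scene0.npz")
def up(p,off,k): return (np.array(p,float)+.5)/k-.5+np.array(off)
A=lambda p:up(p,(190,205),5);B=lambda p:up(p,(350,150),5);SA=lambda p:up(p,(160,215),3.6);SB=lambda p:up(p,(290,170),5)
print("stand base corners top",onz(t,A([(112,70),(335,112),(293,318),(64,275)]),.008).round(4))
print("mean",onz(t,A([(112,70),(335,112),(293,318),(64,275)]),.008).mean(0))
print("cap centers/tip/grip top",onz(t,A([(525,427),(738,428),(631,427),(633,228)]),.007).round(4))
h=[(288,362),(386,366),(386,460),(288,456)]
print("cam head",onz(t,B(h),.103).round(4),onz(t,B(h),.103).mean(0))
print("slot",onz(t,B([(299,412),(371,414)]),.103))
# tri
print("caps tri",tri(t,A([(525,427),(738,428)]),s,SA([(559,294),(716,243)])).round(4))
print("tip",tri(t,A([(633,228)]),s,SA([(536,188)])).round(4))
print("head left-near etc",tri(t,B(h),s,SB([(457,133),(520,116),(590,151),(518,170)])).round(4))
# slot centre
print("slot tri", tri(t,B([(335,413)]),s,SB([(525,144)])).round(4))
# base corners stand scene: left(45,250) far-right(240,215) near-right(308,318)
print("base tri",tri(t,A([(112,70),(335,112),(293,318)]),s,SA([(45,250),(237,213),(308,318)])).round(4))
# masks
for n,d in(("t",t),("s",s)):
    hsv=cv2.cvtColor(d["img"],cv2.COLOR_BGR2HSV);W=cloud(d)
    y=cv2.inRange(hsv,(10,120,60),(35,255,255))>0
    y&=(W[...,2]>.098)&(W[...,2]<.112)&(abs(W[...,1]+.21)<.1)
    print(n,y.sum(),W[y].mean(0),np.median(W[y],0), cv2.minAreaRect((W[y][:,:2]*1000).astype(np.float32)))
    b=cv2.inRange(hsv,(100,120,40),(130,255,255))>0
    b&=(abs(W[...,2])<.02)&(abs(W[...,1]-.22)<.12)
    print(b.sum(), cv2.minAreaRect((W[b][:,:2]*1000).astype(np.float32)))
E
```

```text
stand base corners top [[0.6014 0.2761]
 [0.5783 0.1618]
 [0.4731 0.1813]
 [0.4959 0.2969]]
mean [0.53715782 0.229003  ]
cap centers/tip/grip top [[ 0.4178  0.0653]
 [ 0.4164 -0.0402]
 [ 0.4173  0.0128]
 [ 0.5172  0.011 ]]
cam head [[ 0.5658 -0.2035]
 [ 0.5634 -0.2492]
 [ 0.5186 -0.2469]
 [ 0.521  -0.2016]] [ 0.54216488 -0.22531977]
slot [[ 0.54178758 -0.20763017]
 [ 0.54049256 -0.2410644 ]]
caps tri [[ 0.4182  0.0659  0.0078  0.0017]
 [ 0.4177 -0.0387  0.007   0.004 ]]
tip [[0.519  0.0132 0.0069 0.0057]]
head left-near etc [[ 5.661e-01 -2.035e-01  1.023e-01  5.000e-04]
 [ 5.668e-01 -2.462e-01  1.010e-01  9.100e-03]
 [ 5.207e-01 -2.453e-01  1.015e-01  5.300e-03]
 [ 5.214e-01 -2.016e-01  1.018e-01  6.000e-04]]
slot tri [[ 0.5421 -0.2239  0.1015  0.002 ]]
base tri [[6.029e-01 2.779e-01 4.300e-03 2.300e-03]
 [5.827e-01 1.676e-01 3.600e-03 1.240e-02]
 [4.751e-01 1.839e-01 3.000e-04 3.500e-03]]
t 297 [ 0.54171523 -0.22373757  0.10219276] [ 0.54122045 -0.22370093  0.10213252] ((541.89599609375, -223.92181396484375), (44.63064956665039, 43.7362174987793), 88.33586883544922)
1448 ((538.0588989257812, 230.50779724121094), (117.80895233154297, 107.50947570800781), 78.47947692871094)
s 196 [ 0.54180079 -0.22017213  0.10233395] [ 0.54211548 -0.21996486  0.10267031] ((542.3930053710938, -220.68618774414062), (47.2049674987793, 47.103431701660156), 1.800018548965454)
1277 ((536.6004028320312, 234.21005249023438), (117.80152893066406, 110.81452941894531), 78.5617446899414)
```

```bash
cat >> h.py <<'E'
from scipy.spatial.transform import Rotation as Rn
def goal(o,p,zyaw):
    """shift in tool axes to p, and turn about tool x so that tool z points at world yaw (mod pi)"""
    R=Rn.from_rotvec(o["ee_rot"]).as_matrix(); d=R.T@(np.array(p)-o["position"])
    cur=np.arctan2(R[1,2],R[0,2]); dy=(zyaw-cur+np.pi/2)%np.pi-np.pi/2
    # tool x down: turn about tool x by a changes world yaw by -a
    return d.round(4), -dy, np.degrees(cur), R[:,0].round(4)
E
python3 - <<'E'
from h import *
from cell import arm
o=arm.observe();R=Rn.from_rotvec(o["ee_rot"]).as_matrix();print(R.round(4))
print(goal(o,[.459,.0125,.1],np.radians(89)))
t=load("top0.npz")
def up(p,off,k): return (np.array(p,float)+.5)/k-.5+np.array(off)
B=lambda p:up(p,(350,150),5)
print(onz(t,B([(213,212),(345,190)]),.095), onz(t,B([(40,105),(110,452),(475,385)]),.006),"tongue",onz(t,B([(207,417)]),.09))
W=cloud(t); m=(W[...,2]>.066)&(W[...,2]<.08)&(W[...,0]>.5)&(abs(W[...,1]+.22)<.15)&(cv2.cvtColor(t["img"],cv2.COLOR_BGR2HSV)[...,1]<100)
print(m.sum(),cv2.minAreaRect((W[m][:,:2]*1000).astype(np.float32)))
E
```

```text
[[-2.000e-04 -9.577e-01  2.877e-01]
 [-1.300e-03  2.877e-01  9.577e-01]
 [-1.000e+00 -1.000e-04 -1.300e-03]]
(array([ 0.0986, -0.4359, -0.4804]), np.float64(-0.2744189501458776), np.float64(73.27695233823026), array([-2.0e-04, -1.3e-03, -1.0e+00]))
[[ 0.64133682 -0.17235303]
 [ 0.65151222 -0.23567917]] [[ 0.72556936 -0.09803229]
 [ 0.5421399  -0.12890037]
 [ 0.57478292 -0.314135  ]] tongue [[ 0.54249834 -0.16654421]]
4867 ((717.4148559570312, -220.9453125), (285.0872802734375, 391.8453369140625), 87.58292388916016)
```

move_arm(steps="0 -0.436 -0.48 -0.274 0;0 -0.436 -0.48 -0.274 0;0 -0.436 -0.48 -0.274 0;0 -0.436 -0.48 -0.274 0;0 -0.436 -0.48 -0.274 0;0 -0.436 -0.48 -0.274 0;0 -0.436 -0.48 -0.274 0;0 -0.436 -0.48 -0.274 0;0 -0.436 -0.48 -0.274 0;0 -0.436 -0.48 -0.274 0")

```text
clock: 0.93
position: [0.3596, 0.2205, 0.1985]
ee_rot: [-1.196, 1.218, 1.196]
force: [1.7, -0.4, -0.6]
width: 1.001
```

Run:
```python
from h import *
from cell import arm
o=arm.observe();print(o["joints"].round(2),o["position"]);print(goal(o,[.459,.0125,.1],np.radians(89)))
```

```text
[-0.81  0.1   0.15  2.04 -0.02  1.    0.9 ] [0.35958086 0.22049449 0.19848331]
(array([ 0.0984, -0.1031, -0.2062]), np.float64(-0.0003330694524315003), np.float64(88.98091652609094), array([-1.e-04,  2.e-04, -1.e+00]))
```

move_arm(steps="0 -0.1031 -0.2062 0 0;0 -0.1031 -0.2062 0 0;0 -0.1031 -0.2062 0 0;0 -0.1031 -0.2062 0 0;0 -0.1031 -0.2062 0 0;0 -0.1031 -0.2062 0 0;0.04 -0.1031 -0.2062 0 0;0.08 -0.1031 -0.2062 0 0;0.12 -0.1031 -0.2062 0 0;0.12 -0.1031 -0.2062 0 0")

```text
clock: 1.77
position: [0.4539, 0.0139, 0.0729]
ee_rot: [-1.193, 1.227, 1.202]
force: [-1.2, 0.3, 0.6]
width: 0.997
```

Run:
```python
from h import *
from cell import arm
for n in("scene","top"):
    d=arm.get_image(n); cv2.imwrite(f"pics/{n}1.png",d["img"]); np.savez(f"{n}1.npz",**d)
o=arm.observe();print(o["joints"].round(2),o["position"],np.abs(o["dq"]).max());print(goal(o,[.459,.0125,.003],np.radians(89)))
t=load("top1.npz")
s=load("scene1.npz")
a=cv2.resize(t["img"][225:325,260:380],None,fx=5,fy=5,interpolation=cv2.INTER_CUBIC)
b=cv2.resize(s["img"][215:315,260:420],None,fx=5,fy=5,interpolation=cv2.INTER_CUBIC)
cv2.imwrite("pics/t1.png",a);cv2.imwrite("pics/s1.png",b)
print(proj(t,o["position"]),proj(s,o["position"]))
```

```text
[-0.42  0.33  0.34  2.13 -0.16  0.71  1.58] [0.45768431 0.01427631 0.07830687] 0.054272246656606224
(array([ 0.0753, -0.0016, -0.0017]), np.float64(-0.0007876451359232206), np.float64(88.95487125795759), array([-3.5e-03, -9.0e-04, -1.0e+00]))
[[314.70144927 270.05328875]] [[327.39728716 248.71096799]]
```

View pics/t1.png

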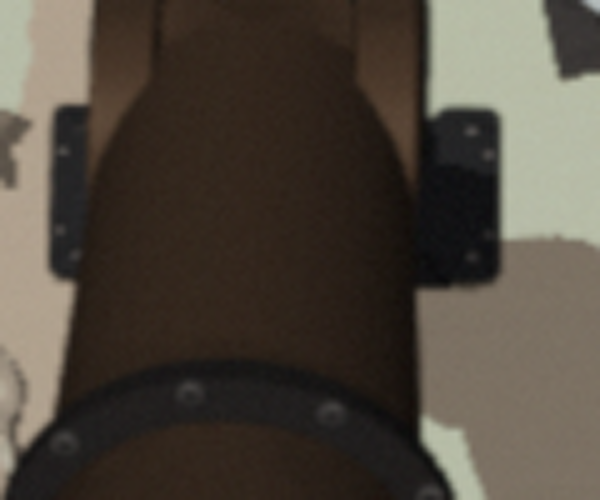

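View pics/s1.png

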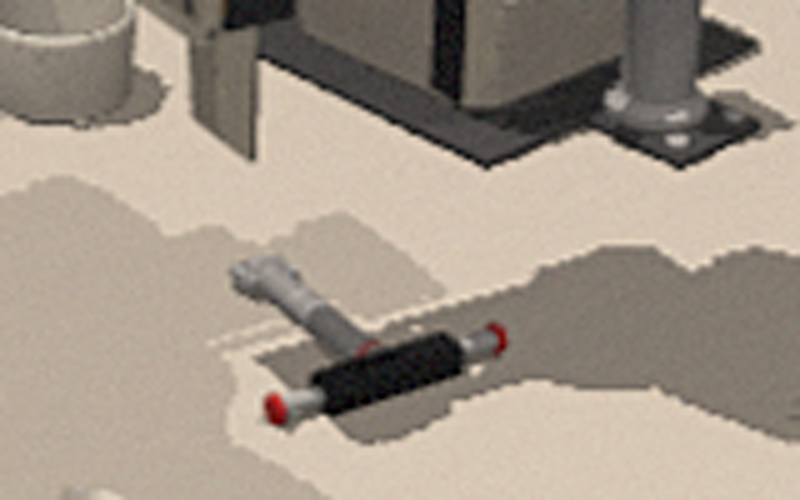

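move_arm(steps="0.03 0 0 0 0;0.055 0 0 0 0;0.07 0 0 0 0;0.0745 0 0 0 0;0.0745 0 0 0 0;0.0745 0 0 0 120;0.0745 0 0 0 180;0.0745 0 0 0 255;0.0745 0 0 0 255;0.0745 0 0 0 255", squeeze=25)

```text
clock: 2.7
position: [0.4592, 0.0147, 0.0046]
ee_rot: [-1.196, 1.217, 1.196]
force: [-0.2, 0.0, -0.4]
width: 0.683
```

move_arm(steps="0 0 0 0 255;0 0 0 0 255;0 0 0 0 255")

```text
clock: 2.95
position: [0.4587, 0.0146, 0.004]
ee_rot: [-1.196, 1.218, 1.196]
force: [-0.8, 0.3, 0.4]
width: 0.465
```

move_arm(steps="0 0 0 0 255;0 0 0 0 255;0 0 0 0 255;0 0 0 0 255;0 0 0 0 255;0 0 0 0 255;0 0 0 0 255")

```text
clock: 3.53
position: [0.4588, 0.0146, 0.004]
ee_rot: [-1.196, 1.218, 1.196]
force: [0.4, 0.0, -0.1]
width: 0.009
```

Run:
```python
from h import *
from cell import arm
o=arm.observe();print(o["joints"].round(2),o["position"],o["width"]*92);print(goal(o,[.459,.0125,.003],np.radians(89)))
```

```text
[-0.36  0.46  0.27  2.19 -0.24  0.52  1.65] [0.45879494 0.01457895 0.00402651] 0.8392010251267558
(array([ 0.001 , -0.0002, -0.0021]), np.float64(-0.00041704249398999416), np.float64(88.97610522521676), array([ 0.,  0., -1.]))
```

Run:
```python
from h import *
from cell import arm
for n in("scene","top"):
    d=arm.get_image(n); np.savez(f"{n}2.npz",**d)
t=load("top2.npz")
s=load("scene2.npz")
a=cv2.resize(t["img"][225:325,260:380],None,fx=5,fy=5,interpolation=cv2.INTER_CUBIC)
b=cv2.resize(s["img"][215:315,260:420],None,fx=5,fy=5,interpolation=cv2.INTER_CUBIC)
cv2.imwrite("pics/t2.png",a);cv2.imwrite("pics/s2.png",b)
```

```text
(no output)
```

View pics/t2.png

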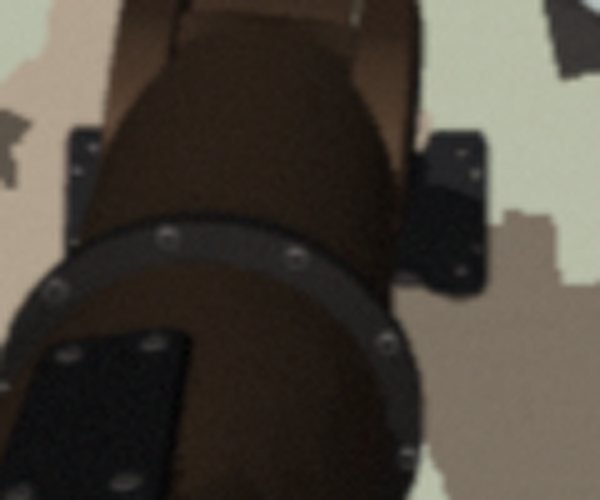

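View pics/s2.png

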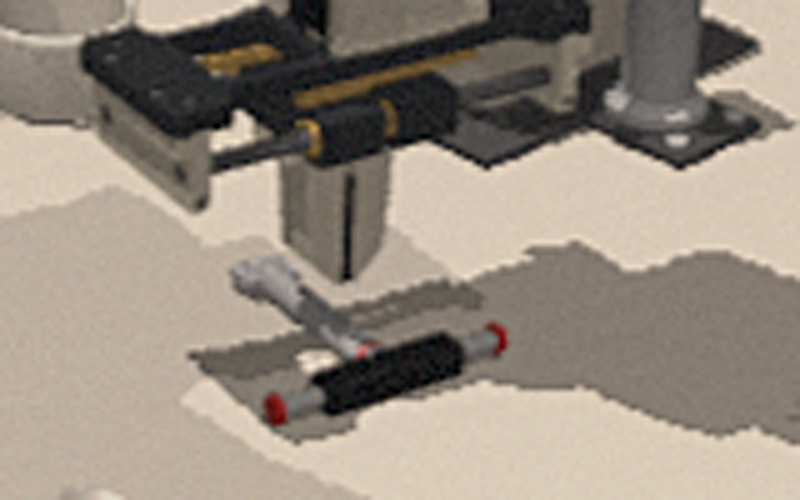

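Run:
```python
from h import *
from cell import arm
s=load("scene2.npz");t=load("top2.npz");o=arm.observe();p=o["position"]
print(proj(s,p),proj(s,p+[0,0,.05]),o["force"])
W=cloud(s)
for u,v in[(329,270),(328,262),(322,262),(334,262),(329,275),(330,280),(320,255),(336,255)]: print(u,v,W[v,u].round(4))
W=cloud(t)
for U,V in[(450,160),(460,200),(470,270),(85,150)]:
    u,v=260+U//5,225+V//5; print(u,v,W[v,u].round(4))
```

```text
[[325.68124292 281.41750731]] [[326.53257424 259.47100993]] [ 0.54520812 -0.6275906   0.29347572]
329 270 [0.4486 0.0148 0.0354]
328 262 [0.4484 0.0182 0.0544]
322 262 [0.4459 0.0341 0.0602]
334 262 [0.4475 0.0044 0.0509]
329 275 [ 0.4791 -0.0075  0.0019]
330 280 [0.4471 0.0126 0.0127]
320 255 [0.4527 0.0346 0.0724]
336 255 [ 0.4502 -0.0016  0.0636]
350 257 [ 0.4783 -0.0658  0.1401]
352 265 [ 0.4603 -0.07    0.139 ]
354 279 [ 0.4286 -0.0735  0.1416]
277 255 [0.4842 0.098  0.1415]
```

Run:
```python
from h import *
for f in("scene0","scene1","scene2"):
    W=cloud(load(f+".npz"));I=load(f+".npz")["img"]
    u0,u1,v0,v1={"scene0":(50,100,250,375),"scene1":(296,314,215,250),"scene2":(314,340,235,275)}[f]
    for u in range(u0,u1,5 if f=="scene0" else 3):
        col=[(v,*W[v,u].round(3)) for v in range(v0,v1) if W[v,u,2]>.02]
        print(f,u,col[-1] if col else None)
```

```text
scene0 50 (323, np.float64(0.132), np.float64(0.56), np.float64(0.296))
scene0 55 (349, np.float64(0.157), np.float64(0.557), np.float64(0.249))
scene0 60 (366, np.float64(0.157), np.float64(0.556), np.float64(0.227))
scene0 65 (363, np.float64(0.155), np.float64(0.551), np.float64(0.23))
scene0 70 (358, np.float64(0.153), np.float64(0.546), np.float64(0.236))
scene0 75 (319, np.float64(0.123), np.float64(0.539), np.float64(0.299))
scene0 80 (313, np.float64(0.145), np.float64(0.53), np.float64(0.29))
scene0 85 (321, np.float64(0.12), np.float64(0.531), np.float64(0.295))
scene0 90 (321, np.float64(0.121), np.float64(0.526), np.float64(0.293))
scene0 95 (289, np.float64(0.122), np.float64(0.517), np.float64(0.325))
scene1 296 (225, np.float64(-0.396), np.float64(0.619), np.float64(0.633))
scene1 299 (238, np.float64(0.464), np.float64(0.076), np.float64(0.115))
scene1 302 (241, np.float64(0.45), np.float64(0.078), np.float64(0.115))
scene1 305 (243, np.float64(0.444), np.float64(0.075), np.float64(0.113))
scene1 308 (245, np.float64(0.444), np.float64(0.068), np.float64(0.107))
scene1 311 (218, np.float64(0.423), np.float64(0.077), np.float64(0.173))
scene2 314 (246, np.float64(0.431), np.float64(0.064), np.float64(0.11))
scene2 317 (264, np.float64(0.464), np.float64(0.033), np.float64(0.047))
scene2 320 (266, np.float64(0.454), np.float64(0.033), np.float64(0.047))
scene2 323 (268, np.float64(0.448), np.float64(0.03), np.float64(0.045))
scene2 326 (271, np.float64(0.449), np.float64(0.021), np.float64(0.035))
scene2 329 (270, np.float64(0.449), np.float64(0.015), np.float64(0.035))
scene2 332 (268, np.float64(0.445), np.float64(0.011), np.float64(0.04))
scene2 335 (264, np.float64(0.45), np.float64(-0.0), np.float64(0.044))
scene2 338 (244, np.float64(0.423), np.float64(0.015), np.float64(0.104))
```

The picture shows the shut tips at scene px (329,271). Depth puts them about 30 mm above the reported TCP height, and the two earlier pictures give the same offset. So the true tips are at the reported z plus about 0.030. I will open and go down further, watching the force.

move_arm(steps="0 0 0 0 120;0 0 0 0 120;0 0 0 0 120;0 0 0 0 120;0 0 0 0 120;0 0 0 0 120;0 0 0 0 120;0.01 0 0 0 120;0.018 0 0 0 120;0.022 0 0 0 120")

```text
clock: 4.47
position: [0.4581, 0.0146, -0.0193]
ee_rot: [-1.196, 1.219, 1.197]
force: [-0.2, 0.3, -0.1]
width: 0.529
```

Run:
```python
from h import *
from cell import arm
s=arm.get_image("scene"); np.savez("scene3.npz",**s)
o=arm.observe();print(o["position"],o["force"],o["width"]*92)
cv2.imwrite("pics/s3.png",cv2.resize(s["img"][215:315,260:420],None,fx=5,fy=5,interpolation=cv2.INTER_CUBIC))
W=cloud(s)
for u in range(305,350,3):
    col=[(v,*W[v,u].round(3)) for v in range(225,300) if .005<W[v,u,2]<.3 and s["img"][v,u].max()<190]
    print(u,col[-1] if col else None)
```

```text
[ 0.45773619  0.01447087 -0.01965833] [-0.54318703 -0.80304261 -1.90682461] 48.69093442970374
305 (276, np.float64(0.473), np.float64(0.055), np.float64(0.022))
308 (278, np.float64(0.458), np.float64(0.058), np.float64(0.026))
311 (281, np.float64(0.448), np.float64(0.057), np.float64(0.024))
314 (299, np.float64(0.415), np.float64(0.071), np.float64(0.005))
317 (297, np.float64(0.416), np.float64(0.064), np.float64(0.007))
320 (296, np.float64(0.416), np.float64(0.057), np.float64(0.007))
323 (295, np.float64(0.411), np.float64(0.054), np.float64(0.011))
326 (296, np.float64(0.412), np.float64(0.045), np.float64(0.005))
329 (294, np.float64(0.412), np.float64(0.039), np.float64(0.007))
332 (294, np.float64(0.41), np.float64(0.033), np.float64(0.007))
335 (293, np.float64(0.409), np.float64(0.027), np.float64(0.008))
338 (291, np.float64(0.412), np.float64(0.017), np.float64(0.007))
341 (292, np.float64(0.409), np.float64(0.012), np.float64(0.005))
344 (289, np.float64(0.412), np.float64(0.003), np.float64(0.007))
347 (288, np.float64(0.411), np.float64(-0.003), np.float64(0.008))
```

View pics/s3.png

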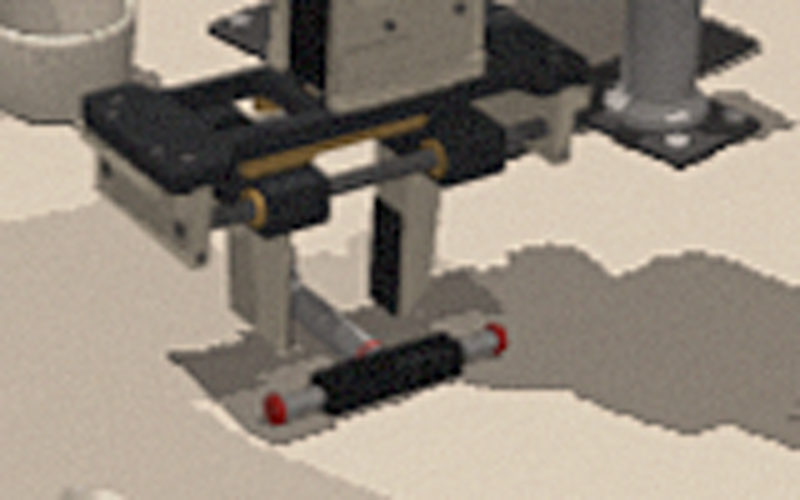

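move_arm(steps="0.002 0 0 0 120;0.004 0 0 0 120;0.005 0 0 0 120;0.005 0 0 0 120")

```text
clock: 4.85
position: [0.4588, 0.0145, -0.0231]
ee_rot: [-1.196, 1.218, 1.196]
force: [0.5, -0.4, -0.3]
width: 0.529
```

Run:
```python
from h import *
from cell import arm
s=arm.get_image("scene"); np.savez("scene4.npz",**s)
o=arm.observe();print(o["position"],o["force"],o["width"]*92)
cv2.imwrite("pics/s4.png",cv2.resize(s["img"][255:305,290:370],None,fx=10,fy=10,interpolation=cv2.INTER_CUBIC))
```

```text
[ 0.45885128  0.01457849 -0.02294871] [-0.31239603  0.52819097 -0.13469705] 48.7983221338433
```

View pics/s4.png

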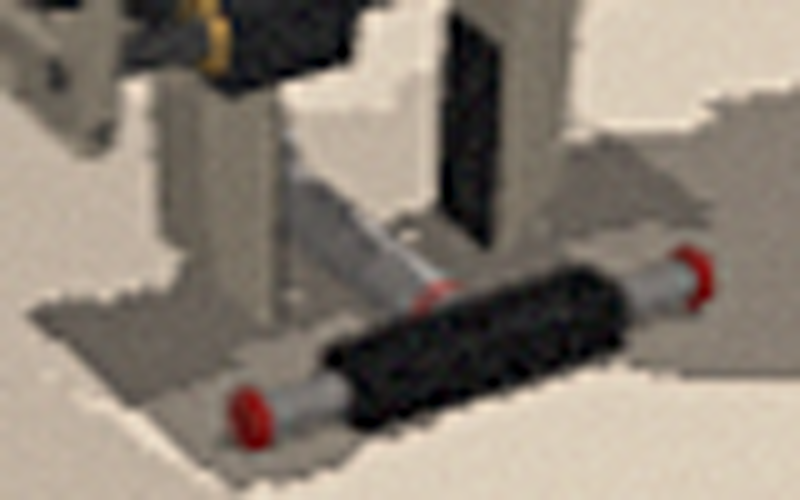

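Run:
```python
from h import *
s=load("scene4.npz")
for z in(0,.003,.006,.009,.012): print(z,onz(s,[(317.0,287.0),(338.3,279)],z))
```

```text
0 [[ 0.4554084   0.03738858]
 [ 0.45899987 -0.01658309]]
0.003 [[ 0.45137483  0.04014415]
 [ 0.45494929 -0.01357191]]
0.006 [[ 0.44734126  0.04289973]
 [ 0.45089871 -0.01056073]]
0.009 [[ 0.4433077   0.0456553 ]
 [ 0.44684814 -0.00754955]]
0.012 [[ 0.43927413  0.04841087]
 [ 0.44279756 -0.00453838]]
```

move_arm(steps="0.0015 0 0 0 120;0.003 0 0 0 120;0.003 0 0 0 120")

```text
clock: 5.15
position: [0.4587, 0.0146, -0.0261]
ee_rot: [-1.196, 1.218, 1.196]
force: [0.2, 0.8, 0.4]
width: 0.532
```

move_arm(steps="0 0 0 0 255;0 0 0 0 255;0 0 0 0 255;0 0 0 0 255;0 0 0 0 255;0 0 0 0 255;0 0 0 0 255;0 0 0 0 255", squeeze=30)

```text
clock: 5.82
position: [0.4588, 0.0146, -0.0259]
ee_rot: [-1.196, 1.217, 1.196]
force: [0.4, -0.8, 0.2]
width: 0.14
```

move_arm(steps="-0.02 0 0 0 255;-0.06 0 0 0 255;-0.1 0 0 0 255;-0.14 0 0 0 255;-0.18 0 0 0 255;-0.19 0 0 0 255;-0.19 0 0 0 255;-0.19 0 0 0 255")

```text
clock: 6.48
position: [0.4586, 0.0148, 0.1638]
ee_rot: [-1.196, 1.217, 1.196]
force: [0.2, -0.0, -1.3]
width: 0.142
```

Run:
```python
from h import *
from cell import arm
o=arm.observe();print(o["position"],o["joints"].round(2),o["width"]*92)
s=arm.get_image("scene"); np.savez("scene5.npz",**s);np.savez("top5.npz",**arm.get_image("top"))
cv2.imwrite("pics/s5.png",cv2.resize(s["img"][130:290,240:440],None,fx=4,fy=4,interpolation=cv2.INTER_CUBIC))
print(goal(o,[.5787,.2217,.165],np.radians(78.5)))
```

```text
[0.45858484 0.01482049 0.16384173] [-0.48  0.2   0.39  2.03 -0.1   0.92  1.52] 13.065500238113664
(array([-0.001 , -0.1165,  0.2089]), np.float64(0.1832355899184337), np.float64(88.99862595891615), array([ 6.e-04,  6.e-04, -1.e+00]))
```

View pics/s5.png

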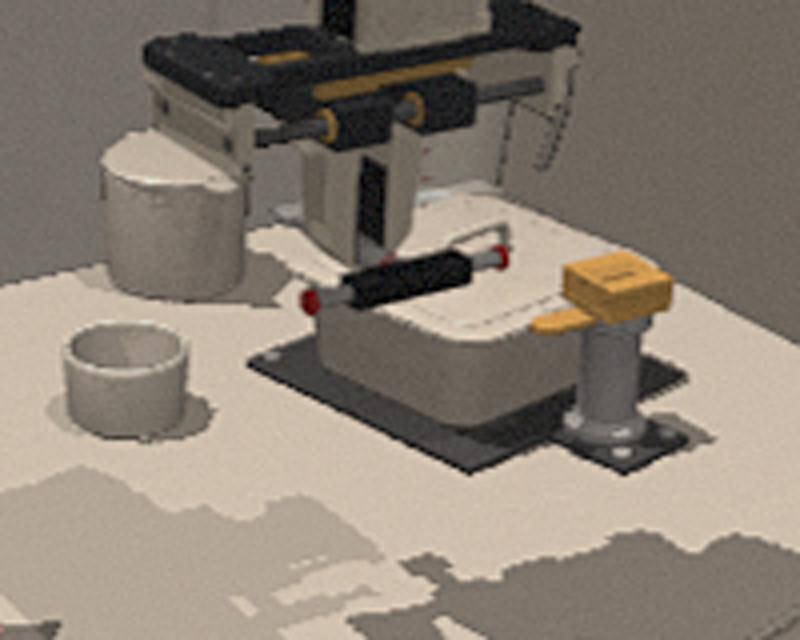

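Run:
```python
from h import *
s=load("scene5.npz");W=cloud(s)
for c in[(317,205),(365,194)]:
    p=W[c[1]-2:c[1]+3,c[0]-2:c[0]+3].reshape(-1,3);print(np.median(p,0))
h=cv2.cvtColor(s["img"],cv2.COLOR_BGR2HSV)
m=(h[...,2]<60)&(W[...,2]>.15)&(W[...,2]<.23)&(W[...,0]<.43)&(W[...,0]>.38);print(m.sum(),W[m].mean(0),W[m].min(0),W[m].max(0))
t=load("top5.npz");W=cloud(t)
cv2.imwrite("pics/t5.png",cv2.resize(t["img"][225:325,260:380],None,fx=5,fy=5,interpolation=cv2.INTER_CUBIC))
```

```text
[0.41614404 0.06956731 0.19909668]
[ 0.41450154 -0.03458134  0.1979581 ]
281 [0.41317066 0.01914297 0.20004141] [ 0.40749302 -0.01452408  0.19070784] [0.42403567 0.05026392 0.20654681]
```

move_arm(steps="0 -0.0192 0.0352 0.03 255;0 -0.0384 0.0704 0.06 255;0 -0.0577 0.1055 0.09 255;0 -0.077 0.141 0.12 255;0 -0.0962 0.176 0.15 255;0 -0.1154 0.2111 0.183 255;0 -0.1154 0.2111 0.183 255;0 -0.1154 0.2111 0.183 255;0 -0.1154 0.2111 0.183 255")

```text
clock: 7.33
position: [0.5768, 0.2226, 0.1615]
ee_rot: [-1.061, 1.302, 1.061]
force: [0.3, -1.1, -1.8]
width: 0.139
```

Run:
```python
from h import *
from cell import arm
s=arm.get_image("scene"); np.savez("scene6.npz",**s);t=arm.get_image("top");np.savez("top6.npz",**t)
o=arm.observe();print(o["position"],o["joints"].round(2),o["width"]*92,o["force"])
cv2.imwrite("pics/s6.png",cv2.resize(s["img"][150:330,140:300],None,fx=4,fy=3.3,interpolation=cv2.INTER_CUBIC))
cv2.imwrite("pics/t6.png",cv2.resize(t["img"][180:300,170:300],None,fx=5,fy=5,interpolation=cv2.INTER_CUBIC))
print(goal(o,[.5777,.2238,.165],np.radians(78.5)))
```

```text
[0.57721471 0.22172393 0.16286924] [-0.7   0.47  0.36  1.65 -0.18  1.06  1.08] 12.798254108153522 [ 0.40994349 -0.36067493 -1.54959945]
(array([-0.0021, -0.0001,  0.0021]), np.float64(-0.0019392862638862862), np.float64(78.38888708181163), array([-0.002 , -0.0016, -1.    ]))
```

View pics/s6.png

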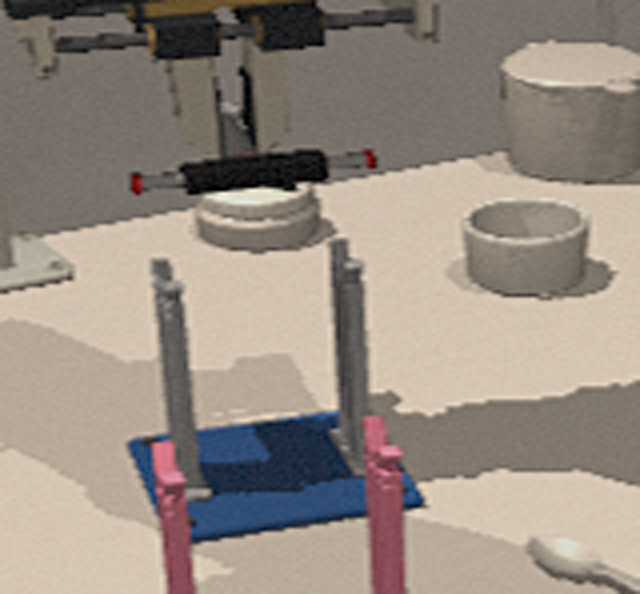

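View pics/t6.png

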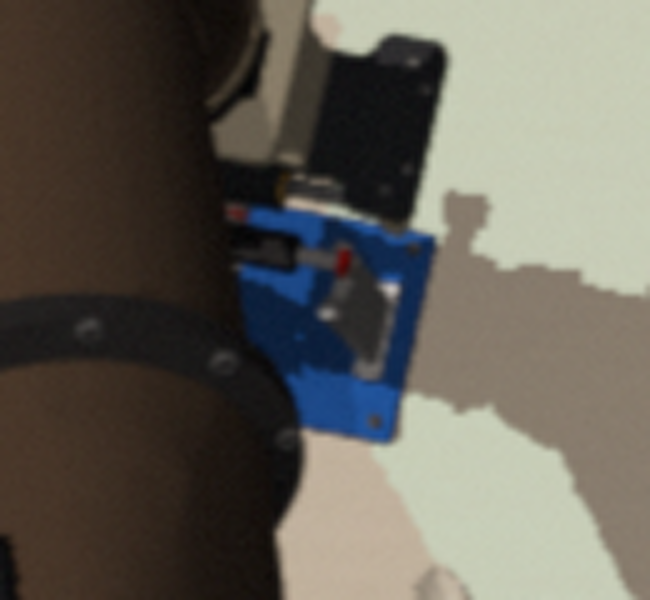

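Run:
```python
from h import *
s=load("scene6.npz");t=load("top6.npz");t0=load("top0.npz")
S=lambda p:(np.array(p,float)+.5)/np.array([4,3.3])-.5+np.array([140,150])
T=lambda p:(np.array(p,float)+.5)/5-.5+np.array([170,180])
A=lambda p:(np.array(p,float)+.5)/5-.5+np.array([190,205])
W=cloud(s)
for p in S([(137,183),(371,159)]).round().astype(int): print("cap depth",np.median(W[p[1]-1:p[1]+2,p[0]-1:p[0]+2].reshape(-1,3),0))
print("Rcap tri",tri(t,T([(345,262)]),s,S([(371,159)])))
print("lips scene",onz(s,S([(172,284),(160,262),(355,264),(340,241)]),.141))
print("lips top",onz(t0,A([(52,155),(65,90),(229,187),(240,122)]),.141))
print("Rlips top now",onz(t,T([(328,314),(342,250)]),.141))
```

```text
cap depth [0.54313498 0.28293661 0.19738061]
cap depth [0.52319586 0.18115246 0.19579046]
Rcap tri [[0.52736683 0.17784767 0.19415207 0.00203355]]
lips scene [[0.53189064 0.27611196]
 [0.55953457 0.27050949]
 [0.51322341 0.19605802]
 [0.54300351 0.18917712]]
lips top [[0.5304781  0.27326085]
 [0.56066916 0.26840415]
 [0.5148991  0.19238695]
 [0.5449126  0.18805566]]
Rlips top now [[0.51398331 0.19281942]
 [0.54350897 0.18711423]]
```

move_arm(steps="0.015 0 0 0 255;0.035 0 0 0 255;0.05 0 0 0 255;0.058 0 0 0 255;0.062 0 0 0 255;0.062 0 0 0 255;0.062 0 0 0 255")

```text
clock: 8.02
position: [0.5783, 0.2232, 0.1027]
ee_rot: [-1.06, 1.297, 1.059]
force: [0.5, -0.5, -1.9]
width: 0.144
```

Run:
```python
from h import *
from cell import arm
s=arm.get_image("scene"); np.savez("scene7.npz",**s);t=arm.get_image("top");np.savez("top7.npz",**t)
o=arm.observe();print(o["position"],o["width"]*92,o["force"])
cv2.imwrite("pics/s7.png",cv2.resize(s["img"][180:280,150:270],None,fx=6,fy=6,interpolation=cv2.INTER_CUBIC))
cv2.imwrite("pics/t7.png",cv2.resize(t["img"][180:300,170:300],None,fx=5,fy=5,interpolation=cv2.INTER_CUBIC))
print(goal(o,[.5777,.2238,.092],np.radians(78.5)))
```

```text
[0.57857946 0.22366681 0.10304016] 12.62672738275351 [-0.5890736  -0.53606663 -1.17713212]
(array([ 0.011 ,  0.0009, -0.0001]), np.float64(-0.00038323330737188854), np.float64(78.47804234891875), array([ 1.4e-03,  7.0e-04, -1.0e+00]))
```

View pics/s7.png

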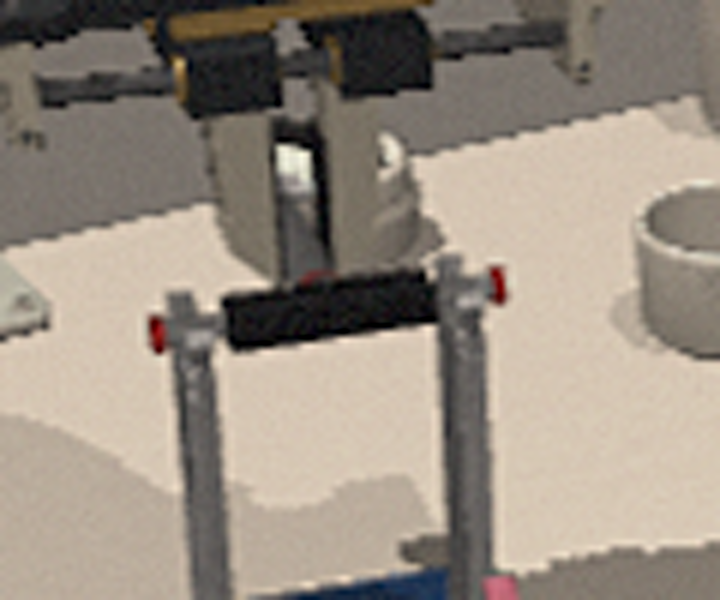

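View pics/t7.png

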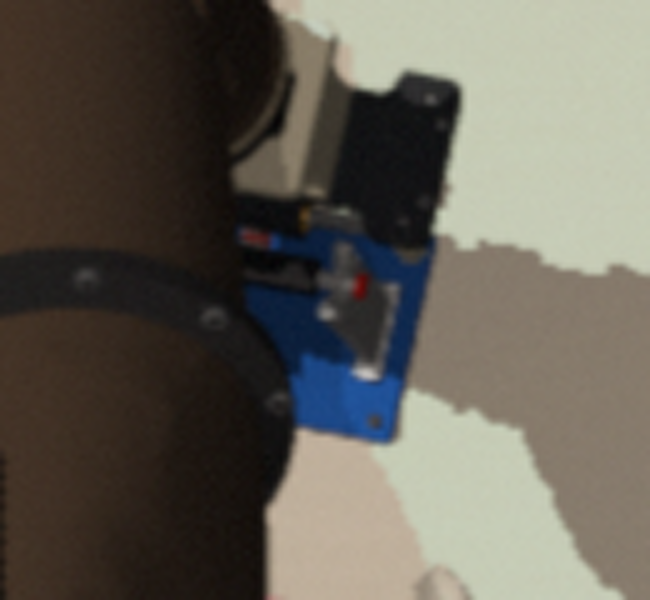

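move_arm(steps="0.003 0 0 0 255;0.006 0 0 0 255;0.009 0 0 0 255;0.011 0 0 0 255;0.011 0 0 0 255")

```text
clock: 8.53
position: [0.578, 0.2236, 0.0909]
ee_rot: [-1.06, 1.298, 1.06]
force: [-0.8, 0.4, 1.9]
width: 0.145
```

Run:
```python
from h import *
from cell import arm
s=arm.get_image("scene"); np.savez("scene8.npz",**s)
o=arm.observe();print(o["position"],o["width"]*92,o["force"],o["ft_torque"])
cv2.imwrite("pics/s8.png",cv2.resize(s["img"][180:280,150:270],None,fx=6,fy=6,interpolation=cv2.INTER_CUBIC))
```

```text
[0.57799931 0.22365734 0.09109706] 13.023179056918218 [ 0.0285883  -0.82101072  1.23086826] [-0.02074077  0.23080741 -0.00722053]
```

View pics/s8.png

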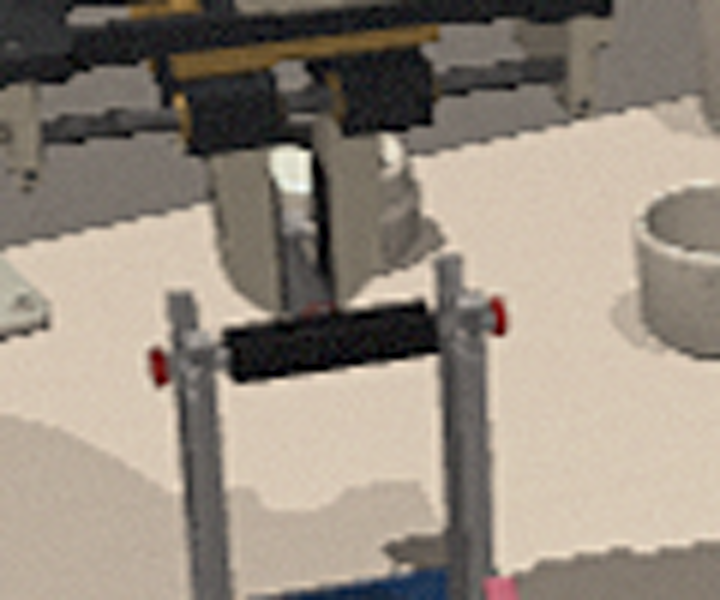

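move_arm(steps="0.001 0 0 0 200;0.001 0 0 0 0;0.001 0 0 0 0;0.001 0 0 0 0;0.001 0 0 0 0;0.001 0 0 0 0;0.001 0 0 0 0;0.001 0 0 0 0;0.001 0 0 0 0;0.001 0 0 0 0")

```text
clock: 9.42
position: [0.5779, 0.2236, 0.09]
ee_rot: [-1.06, 1.298, 1.06]
force: [0.3, -0.6, 0.1]
width: 0.816
```

move_arm(steps="-0.02 0 0 0 0;-0.05 0 0 0 0;-0.09 0 0 0 0;-0.12 0 0 0 0;-0.12 0 0 0 0;-0.12 0 0 0 0;-0.12 0 0 0 0;-0.12 0 0 0 0")

```text
clock: 10.08
position: [0.577, 0.2234, 0.2087]
ee_rot: [-1.06, 1.3, 1.061]
force: [-0.4, -0.5, -0.5]
width: 1.001
```

Run:
```python
from h import *
from cell import arm
s=arm.get_image("scene"); np.savez("scene9.npz",**s)
o=arm.observe();print(o["position"],o["joints"].round(2),o["width"]*92,o["force"],o["ft_torque"])
cv2.imwrite("pics/s9.png",cv2.resize(s["img"][150:320,140:280],None,fx=4,fy=3.5,interpolation=cv2.INTER_CUBIC))
print(goal(o,[.537,.232,.22],np.radians(-11.5)),goal(o,[.542,-.222,.22],np.radians(88-90)))
```

```text
[0.57705775 0.22336582 0.20860102] [-0.71  0.43  0.37  1.59 -0.16  1.15  1.07] 91.85795622007197 [-0.38070668  0.21369482 -0.5806298 ] [ 0.01167979 -0.02285709  0.02569601]
(array([-0.0113,  0.041 ,  0.0005]), np.float64(1.5707444530621624), np.float64(78.49702785404675), array([-0.0023, -0.0011, -1.    ])) (array([-0.0108, -0.0544, -0.4434]), np.float64(1.4049381741227012), np.float64(78.49702785404675), array([-0.0023, -0.0011, -1.    ]))
```

View pics/s9.png

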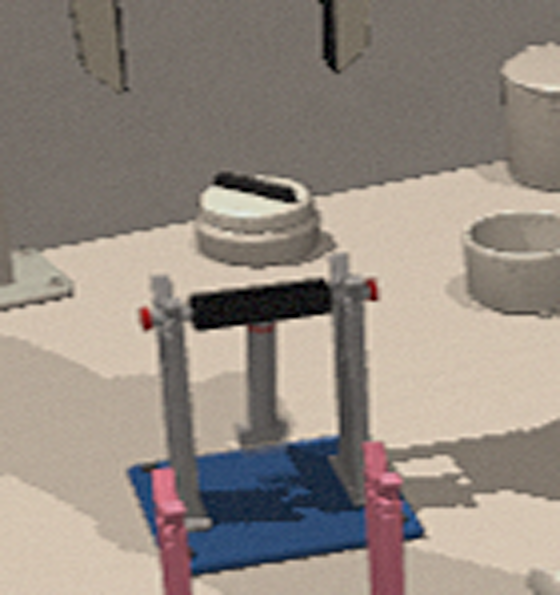

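move_arm(steps="0 0.01 0 0.12 0;0 0.02 0 0.24 0;0 0.03 0 0.36 0;0 0.04 0 0.48 0;0 0.04 0 0.6 0;0 0.04 0 0.72 0;0 0.04 0 0.84 0;0 0.04 0 0.96 0;0 0.04 0 1.08 0;0 0.04 0 1.2 0")

```text
clock: 10.97
position: [0.5381, 0.2313, 0.2089]
ee_rot: [-0.13, 1.569, 0.128]
force: [-0.5, 0.2, -0.0]
width: 1.0
```

move_arm(steps="0 0 0 0.12 0;0 0 0 0.24 0;0 0 0 0.37 0;0 0 0 0.37 0;0 0 0 0.37 0")

```text
clock: 11.38
position: [0.5382, 0.2315, 0.2091]
ee_rot: [0.153, 1.566, -0.156]
force: [-0.2, -0.4, -0.4]
width: 1.0
```

Run:
```python
from h import *
from cell import arm
s=arm.get_image("scene"); np.savez("scene10.npz",**s);t=arm.get_image("top");np.savez("top10.npz",**t)
o=arm.observe();print(o["position"],o["joints"].round(2),o["width"]*92,o["clock"])
cv2.imwrite("pics/s10.png",cv2.resize(s["img"][150:320,140:280],None,fx=4,fy=3.5,interpolation=cv2.INTER_CUBIC))
cv2.imwrite("pics/t10.png",cv2.resize(t["img"][180:300,170:300],None,fx=5,fy=5,interpolation=cv2.INTER_CUBIC))
print(goal(o,[.537,.232,.081],np.radians(-11.5)))
```

```text
[0.53845679 0.23149266 0.20952566] [-1.01  0.42  0.74  1.7  -0.31  1.14 -0.38] 92.20647718272781 11.4833
(array([ 0.1285,  0.0003, -0.0015]), np.float64(0.004581554534884402), np.float64(-11.237496261542105), array([-7.e-04, -6.e-04, -1.e+00]))
```

View pics/s10.png

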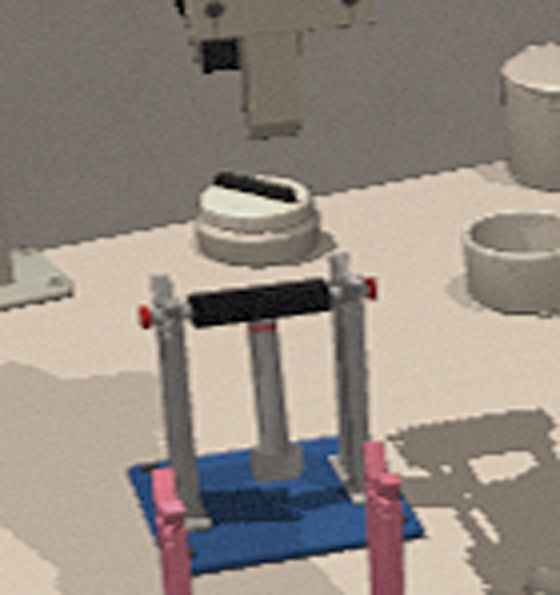

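View pics/t10.png

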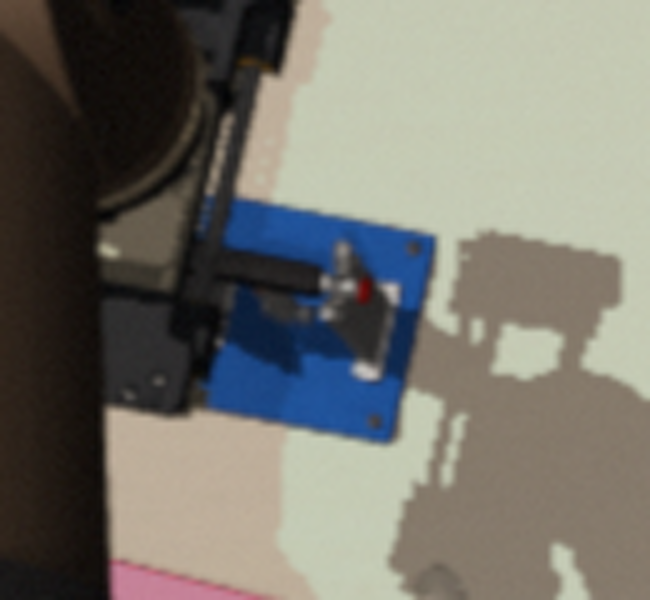

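move_arm(steps="0 0 0 0 0;0 0 0 0 0;0 0 0 0 0;0 0 0 0 0;0 0 0 0 0;0 0 0 0 0;0 0 0 0 0;0 0 0 0 0;0 0 0 0 0;0 0 0 0 0")

```text
clock: 12.32
position: [0.5387, 0.2316, 0.21]
ee_rot: [0.157, 1.565, -0.157]
force: [-0.1, -0.6, -0.2]
width: 0.999
```

move_arm(steps="0 0 0 0 0;0 0 0 0 0;0 0 0 0 0;0 0 0 0 0;0 0 0 0 0;0 0 0 0 0;0 0 0 0 0;0 0 0 0 0;0 0 0 0 0;0 0 0 0 0")

```text
clock: 13.15
position: [0.5387, 0.2316, 0.21]
ee_rot: [0.157, 1.565, -0.157]
force: [0.1, 0.1, 0.3]
width: 0.999
```

Run:
```python
from h import *
from cell import arm
s=arm.get_image("scene"); np.savez("scene11.npz",**s);s2=arm.get_image("scene")
print(arm.observe()["clock"],np.abs(s["img"][230:300,175:235].astype(int)-s2["img"][230:300,175:235]).mean())
cv2.imwrite("pics/s11.png",cv2.resize(s["img"][150:320,140:280],None,fx=4,fy=3.5,interpolation=cv2.INTER_CUBIC))
```

```text
13.25 3.2326190476190475
```

View pics/s11.png

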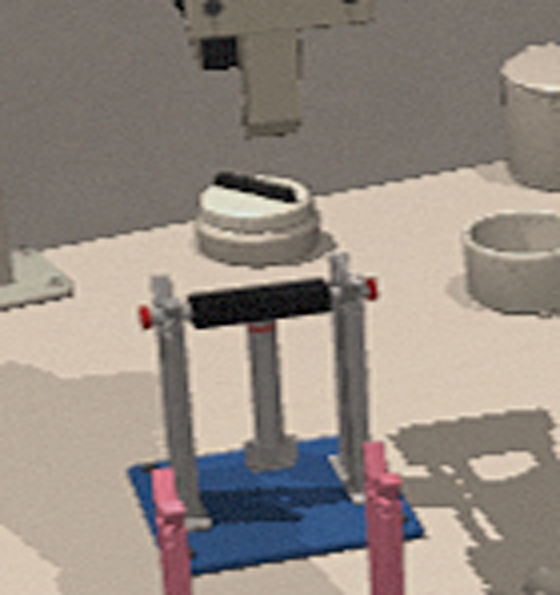

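move_arm(steps="0.01 0 0 0 0;0.03 0 0 0 0;0.05 0 0 0 0;0.065 0 0 0 0;0.08 0 0 0 0;0.095 0 0 0 0;0.11 0 -0.0015 0 0;0.122 0 -0.0015 0 0;0.129 0 -0.0015 0 0;0.129 0 -0.0015 0 0")

```text
clock: 14.08
position: [0.5363, 0.2314, 0.0793]
ee_rot: [0.156, 1.567, -0.158]
force: [0.3, -0.3, -0.0]
width: 0.999
```

Run:
```python
from h import *
from cell import arm
s=arm.get_image("scene"); np.savez("scene12.npz",**s);t=arm.get_image("top")
o=arm.observe();print(o["position"],o["joints"].round(2),o["width"]*92,o["force"])
cv2.imwrite("pics/s12.png",cv2.resize(s["img"][180:300,150:270],None,fx=5,fy=5,interpolation=cv2.INTER_CUBIC))
```

```text
[0.53750422 0.23173366 0.08114679] [-0.95  0.56  0.65  1.84 -0.43  0.88 -0.29] 91.93644585542019 [0.30220511 0.2838743  0.08423903]
```

View pics/s12.png

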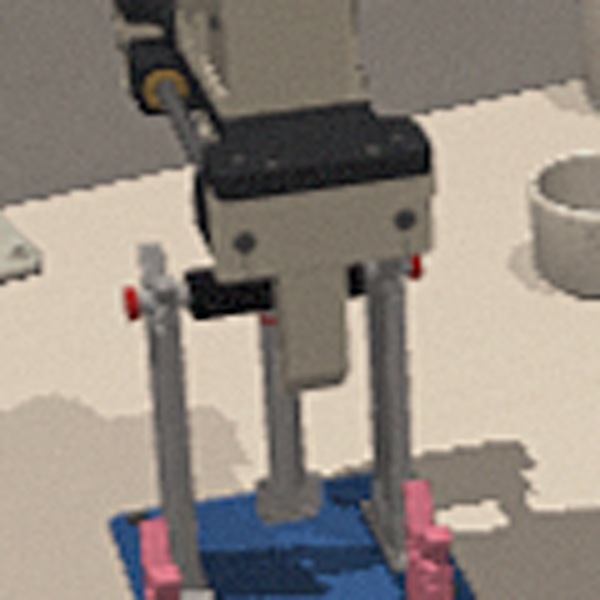

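move_arm(steps="0 0 0 0 255;0 0 0 0 255;0 0 0 0 255;0 0 0 0 255;0 0 0 0 255;0 0 0 0 255;0 0 0 0 255;0 0 0 0 255;0 0 0 0 255;0 0 0 0 255", squeeze=50)

```text
clock: 15.02
position: [0.5372, 0.2319, 0.081]
ee_rot: [0.157, 1.565, -0.157]
force: [-0.1, 0.3, 0.9]
width: 0.323
```

move_arm(steps="0 0 0 0 255;0 0 0 0 255;0 0 0 0 255;0 0 0 0 255")

```text
clock: 15.35
position: [0.5378, 0.2318, 0.0811]
ee_rot: [0.157, 1.564, -0.157]
force: [2.7, 0.0, -1.2]
width: 0.148
```

move_arm(steps="-0.01 0 0 0 255;-0.03 0 0 0 255;-0.06 0 0 0 255;-0.095 0 0 0 255;-0.12 0 0 0 255;-0.13 0 0 0 255;-0.13 0 0 0 255;-0.13 0 0 0 255")

```text
clock: 16.02
position: [0.5366, 0.2321, 0.2103]
ee_rot: [0.157, 1.566, -0.157]
force: [-0.6, 1.4, -2.4]
width: 0.149
```

Run:
```python
from h import *
from cell import arm
s=arm.get_image("scene"); np.savez("scene13.npz",**s);t=arm.get_image("top")
o=arm.observe();print(o["position"],o["joints"].round(2),o["width"]*92,o["force"])
cv2.imwrite("pics/s13.png",cv2.resize(s["img"][120:290,140:280],None,fx=4,fy=3.5,interpolation=cv2.INTER_CUBIC))
print(goal(o,[.542,-.222,.211],np.radians(-2)))
print(goal(o,[.542,-.222,.211],np.radians(-92)))
```

```text
[0.53593805 0.23169437 0.2091484 ] [-1.02  0.42  0.74  1.7  -0.31  1.14 -0.39] 13.549356308567836 [-0.1955198  -0.27722766 -1.64133083]
(array([-0.0013, -0.4435,  0.096 ]), np.float64(-0.1649561199593501), np.float64(-11.451289478524478), array([-0.0029, -0.0012, -1.    ]))
(array([-0.0013, -0.4435,  0.096 ]), np.float64(1.4058402068355464), np.float64(-11.451289478524478), array([-0.0029, -0.0012, -1.    ]))
```

View pics/s13.png

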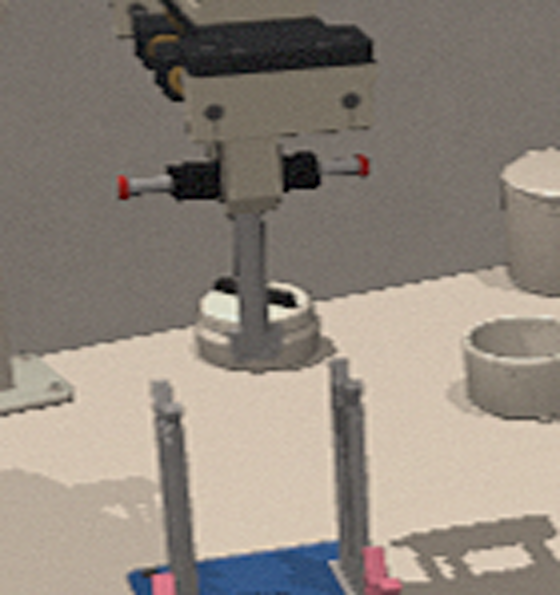

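move_arm(steps="0 -0.03 0.0065 -0.02 255;0 -0.07 0.0152 -0.04 255;0 -0.11 0.0238 -0.06 255;0 -0.15 0.0325 -0.08 255;0 -0.19 0.041 -0.1 255;0 -0.23 0.05 -0.12 255;0 -0.27 0.0584 -0.14 255;0 -0.31 0.067 -0.165 255;0 -0.35 0.0758 -0.165 255;0 -0.39 0.0844 -0.165 255")

```text
clock: 16.95
position: [0.5412, -0.1686, 0.2094]
ee_rot: [0.028, 1.573, -0.027]
force: [1.5, -0.3, -1.2]
width: 0.15
```

Run:
```python
from h import *
from cell import arm
o=arm.observe();print(o["position"],o["joints"].round(2),np.abs(o["dq"]).max(),o["force"])
print(goal(o,[.542,-.222,.211],np.radians(-2)))
s=load("scene13.npz");W=cloud(s)
for c in [(175,186),(196,175),(208,166),(202,185),(203,195),(203,205),(203,213),(204,219),(204,223)]:
    print(c,W[c[1],c[0]].round(4))
```

```text
[ 0.54123278 -0.16859223  0.20936215] [-0.35  0.39  0.78  1.74 -0.3   1.13  0.49] 0.9739441295659155 [ 1.53218832 -0.33654211 -1.2413284 ]
(array([-0.0017, -0.0533,  0.0026]), np.float64(0.0002400739156231957), np.float64(-1.9862447778636163), array([-2.6e-03,  7.0e-04, -1.0e+00]))
(175, 186) [ 2.4479 -0.4127 -0.5818]
(196, 175) [0.522  0.2476 0.2534]
(208, 166) [0.5131 0.2287 0.269 ]
(202, 185) [0.5323 0.2336 0.2287]
(203, 195) [0.5301 0.2338 0.2108]
(203, 205) [0.5299 0.235  0.192 ]
(203, 213) [0.5311 0.2355 0.1761]
(204, 219) [0.5355 0.2325 0.1618]
(204, 223) [0.8178 0.1159 0.0087]
```

move_arm(steps="0 -0.03 0.001 0 255;0 -0.05 0.0014 0 255;0 -0.0558 0.0014 0 255;0 -0.0558 0.0014 0 255;0 -0.0558 0.0014 0 255;0 -0.0558 0.0014 0 255;0 -0.0558 0.0014 0 255")

```text
clock: 17.53
position: [0.5423, -0.2209, 0.2105]
ee_rot: [0.026, 1.571, -0.025]
force: [-0.5, -0.2, -1.8]
width: 0.147
```

Run:
```python
from h import *
from cell import arm
s=arm.get_image("scene"); np.savez("scene14.npz",**s);t=arm.get_image("top");np.savez("top14.npz",**t)
o=arm.observe();print(o["position"],o["joints"].round(2),o["width"]*92,o["force"])
cv2.imwrite("pics/s14.png",cv2.resize(s["img"][110:260,320:460],None,fx=5,fy=4,interpolation=cv2.INTER_CUBIC))
cv2.imwrite("pics/t14.png",cv2.resize(t["img"][160:280,340:480],None,fx=5,fy=5,interpolation=cv2.INTER_CUBIC))
W=cloud(s)
for v in range(150,205,3):
    r=[(u,*W[v,u].round(3)) for u in range(380,410) if abs(W[v,u,0]-.535)<.05 and W[v,u,2]>.12]
    if r: print(v,r[0],r[-1],len(r))
```

```text
[ 0.54222789 -0.22145823  0.2108442 ] [-0.24  0.43  0.77  1.7  -0.32  1.15  0.59] 13.804431275526927 [ 0.43775974  0.1970661  -1.53041616]
150 (395, np.float64(0.541), np.float64(-0.21), np.float64(0.216)) (400, np.float64(0.537), np.float64(-0.221), np.float64(0.216)) 6
153 (395, np.float64(0.547), np.float64(-0.216), np.float64(0.207)) (400, np.float64(0.539), np.float64(-0.223), np.float64(0.208)) 6
156 (394, np.float64(0.543), np.float64(-0.211), np.float64(0.202)) (400, np.float64(0.539), np.float64(-0.224), np.float64(0.201)) 7
159 (394, np.float64(0.544), np.float64(-0.212), np.float64(0.195)) (400, np.float64(0.541), np.float64(-0.227), np.float64(0.193)) 7
162 (394, np.float64(0.544), np.float64(-0.213), np.float64(0.188)) (399, np.float64(0.538), np.float64(-0.222), np.float64(0.188)) 6
165 (393, np.float64(0.548), np.float64(-0.214), np.float64(0.18)) (399, np.float64(0.54), np.float64(-0.224), np.float64(0.181)) 7
168 (393, np.float64(0.544), np.float64(-0.211), np.float64(0.175)) (400, np.float64(0.538), np.float64(-0.226), np.float64(0.174)) 8
171 (391, np.float64(0.546), np.float64(-0.208), np.float64(0.168)) (400, np.float64(0.544), np.float64(-0.232), np.float64(0.164)) 10
174 (391, np.float64(0.544), np.float64(-0.207), np.float64(0.162)) (399, np.float64(0.54), np.float64(-0.227), np.float64(0.16)) 9
```

View pics/s14.png

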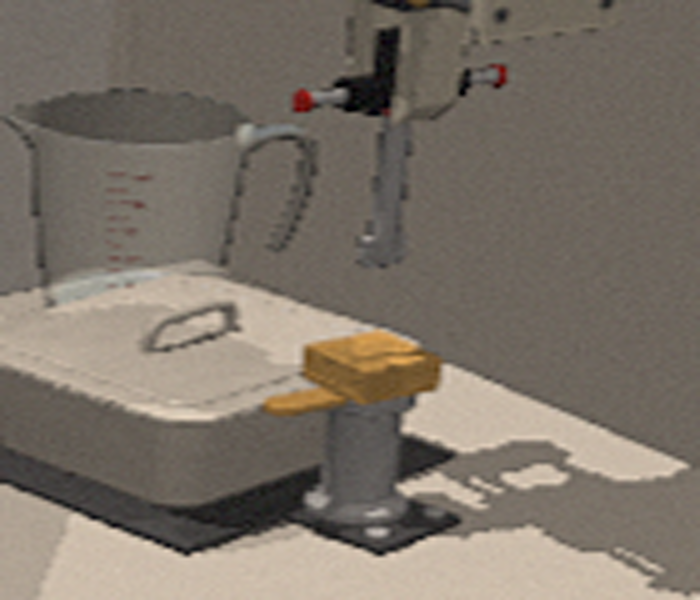

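View pics/t14.png

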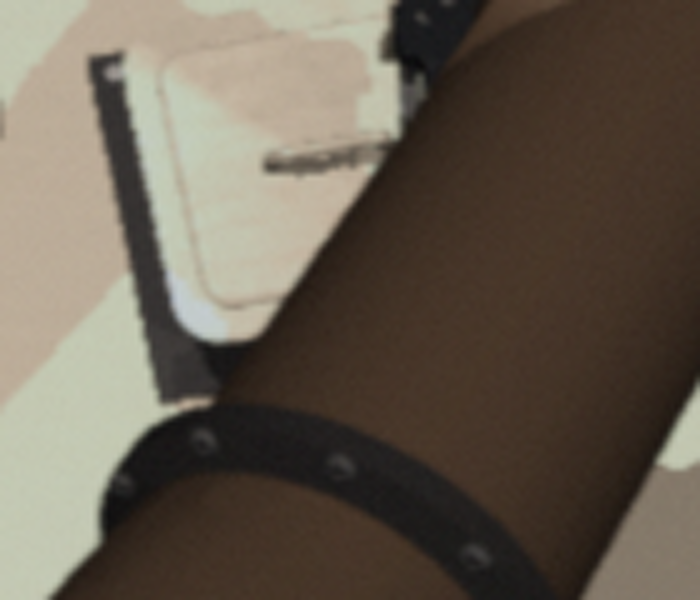

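Run:
```python
from h import *
s=load("scene14.npz");s0=load("scene0.npz")
p=onz(s0,[(394.6,198.4)],.103)[0];print(p, proj(s,[*p,.155]))
for q in [(.542,-.2215,.155),(.542,-.2215,.157)]: print(proj(s,q))
b=s["img"]
cv2.imwrite("pics/s14b.png",cv2.resize(b[155:215,365:425],None,fx=10,fy=10,interpolation=cv2.INTER_CUBIC))
cv2.imwrite("pics/s0b.png",cv2.resize(s0["img"][155:215,365:425],None,fx=10,fy=10,interpolation=cv2.INTER_CUBIC))
```

```text
[ 0.54015676 -0.22073201] [[396.61292001 176.38232049]]
[[396.33676547 176.05007561]]
[[396.41531359 175.18862903]]
```

View pics/s14b.png

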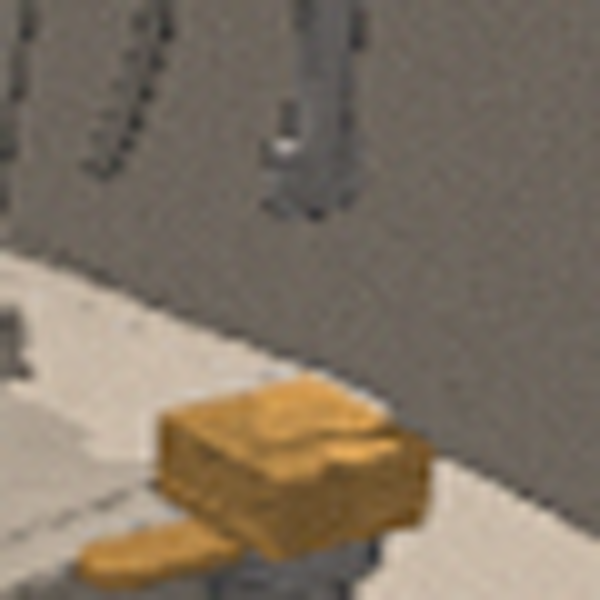

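View pics/s0b.png

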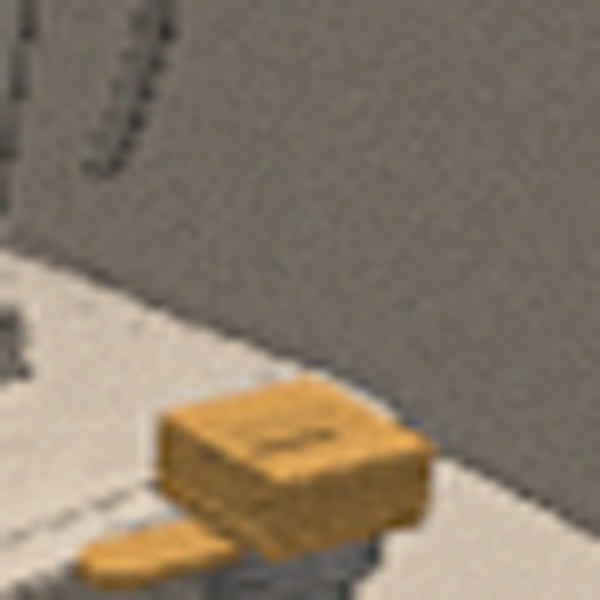

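move_arm(steps="0.01 0 0 0 255;0.025 0 0 0 255;0.04 0 0 0 255;0.046 0 0 0 255;0.048 0 0 0 255;0.05 0 0 0 255;0.052 0 0 0 255;0.052 0 0 0 255")

```text
clock: 18.3
position: [0.5421, -0.223, 0.1592]
ee_rot: [0.027, 1.57, -0.028]
force: [-0.7, 0.4, -1.1]
width: 0.151
```

move_arm(steps="0.002 0 0 0 255;0.004 0 0 0 255;0.006 0 0 0 255;0.006 0 0 0 255")

```text
clock: 18.63
position: [0.542, -0.2228, 0.1528]
ee_rot: [0.028, 1.571, -0.027]
force: [0.8, 0.3, -2.2]
width: 0.151
```

Run:
```python
from h import *
from cell import arm
s=arm.get_image("scene"); np.savez("scene15.npz",**s)
o=arm.observe();print(o["position"],o["joints"].round(2),o["force"],o["ft_torque"])
cv2.imwrite("pics/s15.png",cv2.resize(s["img"][150:240,350:440],None,fx=6,fy=6,interpolation=cv2.INTER_CUBIC))
```

```text
[ 0.54202576 -0.22291246  0.15292072] [-0.21  0.48  0.74  1.77 -0.37  1.03  0.63] [ 0.33283628 -0.78115911 -1.11614553] [-0.06667306 -0.09564451 -0.0102601 ]
```

View pics/s15.png

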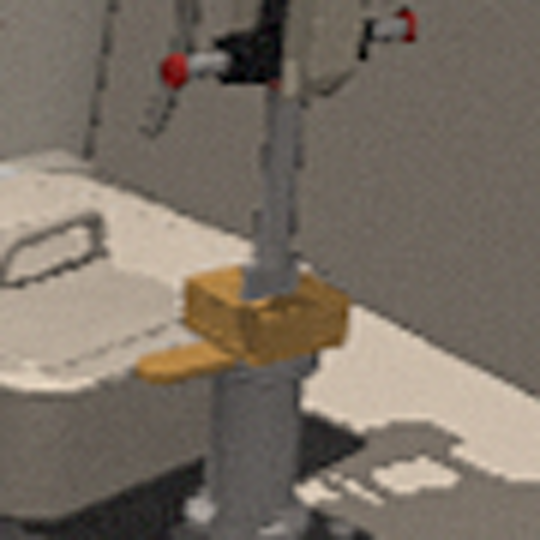

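move_arm(steps="0.0015 0 0 0 255;0.003 0 0 0 255;0.0045 0 0 0 255;0.006 0 0 0 255;0.006 0 0 0 255")

```text
clock: 19.1
position: [0.5423, -0.2229, 0.1469]
ee_rot: [0.027, 1.57, -0.027]
force: [2.6, -0.6, -2.0]
width: 0.149
```

move_arm(steps="0 0 0 0.08 255;0 0 0 0.16 255;0 0 0 0.24 255;0 0 0 0.32 255;0 0 0 0.4 255;0 0 0 0.48 255;0 0 0 0.56 255;0 0 0 0.64 255;0 0 0 0.72 255;0 0 0 0.8 255")

```text
clock: 19.93
position: [0.5431, -0.2231, 0.1472]
ee_rot: [0.655, 1.468, -0.655]
force: [4.4, -2.0, -4.2]
width: 0.148
```

Run:
```python
from h import *
from cell import arm
s=arm.get_image("scene"); np.savez("scene16.npz",**s)
o=arm.observe();print(o["position"],o["joints"].round(2),o["force"],o["ft_torque"],goal(o,o["position"],0))
cv2.imwrite("pics/s16.png",cv2.resize(s["img"][150:240,350:440],None,fx=6,fy=6,interpolation=cv2.INTER_CUBIC))
```

```text
[ 0.54310097 -0.22303428  0.14706087] [-0.33  0.56  0.96  1.79 -0.52  1.07 -0.03] [ 4.12264859 -0.77528699 -2.18797579] [-0.59467256 -1.17323283  0.02763906] (array([0., 0., 0.]), np.float64(-0.843899725283328), np.float64(-48.35189259098429), array([ 0.0017, -0.001 , -1.    ]))
```

View pics/s16.png

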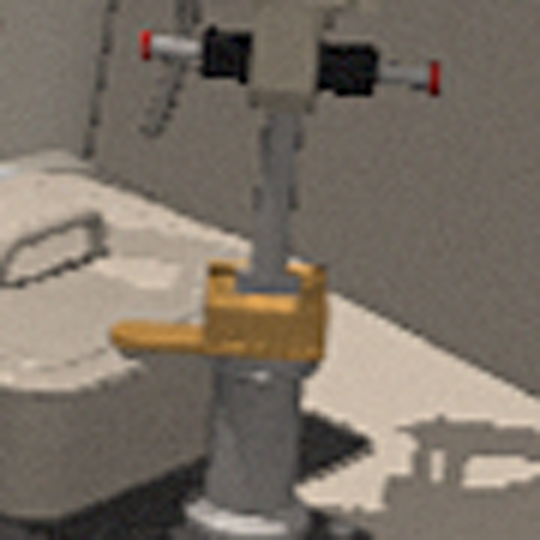

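move_arm(steps="0 0.0007 0.0007 0.08 255;0 0.0007 0.0007 0.16 255;0 0.0007 0.0007 0.24 255;0 0.0007 0.0007 0.32 255;0 0.0007 0.0007 0.4 255;0 0.0007 0.0007 0.46 255;0 0.0007 0.0007 0.52 255;0 0.0007 0.0007 0.52 255")

```text
clock: 20.65
position: [0.5435, -0.2233, 0.1471]
ee_rot: [1.049, 1.302, -1.05]
force: [3.9, -0.8, -2.0]
width: 0.149
```

Run:
```python
from h import *
from cell import arm
o=arm.observe();print(o["position"],o["joints"].round(2),o["force"],o["ft_torque"],goal(o,o["position"],0)[2])
```

```text
[ 0.54346833 -0.22328756  0.14706355] [-0.4   0.63  1.1   1.79 -0.62  1.12 -0.44] [ 3.89622577 -0.78398646 -1.98638566] [-0.45924429 -0.82859002  0.06831945] -77.68554333496233
```

move_arm(steps="0 0 0 0.03 255;0 0 0 0.06 255;0 0 0 0.09 255;0 0 0 0.12 255;0 0 0 0.12 255")

```text
clock: 21.07
position: [0.5431, -0.2232, 0.1471]
ee_rot: [1.14, 1.251, -1.14]
force: [4.4, -1.9, -1.6]
width: 0.147
```

Run:
```python
from h import *
from cell import arm
s=arm.get_image("scene"); np.savez("scene17.npz",**s)
o=arm.observe();print(o["position"],o["joints"].round(2),o["force"],o["ft_torque"],goal(o,o["position"],0)[2])
cv2.imwrite("pics/s17.png",cv2.resize(s["img"][150:240,330:440],None,fx=6,fy=6,interpolation=cv2.INTER_CUBIC))
```

```text
[ 0.54308074 -0.22316202  0.14707052] [-0.41  0.65  1.13  1.79 -0.65  1.13 -0.54] [ 3.73462719 -1.21896696 -2.59659465] [-0.74868231 -1.12273111  0.08580422] -84.5315361797986
```

View pics/s17.png

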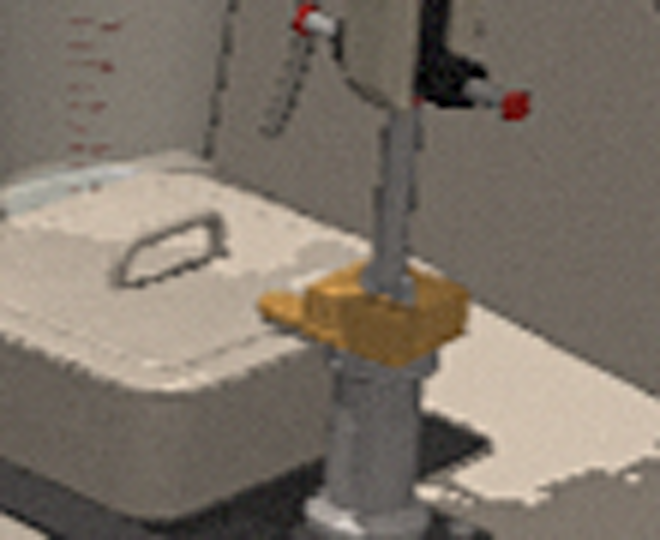

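move_arm(steps="0 0 0 0.03 255;0 0 0 0.06 255;0 0 0 0.06 255")

```text
clock: 21.37
position: [0.543, -0.2231, 0.1471]
ee_rot: [1.185, 1.224, -1.185]
force: [5.1, -3.1, -1.9]
width: 0.15
```

Run:
```python
from h import *
from cell import arm
o=arm.observe();print(o["position"],o["joints"].round(2),o["force"],o["ft_torque"],goal(o,o["position"],0)[2])
```

```text
[ 0.5430357  -0.22310738  0.14706372] [-0.42  0.66  1.15  1.79 -0.66  1.14 -0.59] [ 5.10610433 -3.08468708 -1.92704875] [-0.67119546 -1.13376923  0.09802616] -88.1420397406974
```

move_arm(steps="0 0 0 0.03 255;0 0 0 0.06 255;0 0 0 0.06 255")

```text
clock: 21.62
position: [0.5431, -0.2231, 0.1471]
ee_rot: [1.229, 1.196, -1.23]
force: [4.3, -2.8, -1.5]
width: 0.146
```

Run:
```python
from h import *
from cell import arm
o=arm.observe();print(o["position"],o["joints"].round(2),o["force"],o["ft_torque"],goal(o,o["position"],0)[2])
s=arm.get_image("scene"); np.savez("scene18.npz",**s)
cv2.imwrite("pics/s18.png",cv2.resize(s["img"][150:240,330:440],None,fx=6,fy=6,interpolation=cv2.INTER_CUBIC))
def tang(f):
    d=load(f);W=cloud(d);h=cv2.cvtColor(d["img"],cv2.COLOR_BGR2HSV)
    y=cv2.inRange(h,(10,120,60),(35,255,255))>0
    y&=(W[...,2]>.07)&(W[...,2]<.12)&(abs(W[...,1]+.21)<.1)
    c=np.array([.5415,-.2205]); P=W[y][:,:2]-c; m=np.hypot(*P.T)>.036
    q=P[m].mean(0);return m.sum(),q,np.degrees(np.arctan2(q[1],q[0]))
for f in("scene0","scene16","scene17","scene18"):print(tang(f+".npz"))
```

```text
[ 0.54309896 -0.22311894  0.14709225] [-0.42  0.66  1.17  1.79 -0.67  1.15 -0.64] [ 4.2710507  -2.82210279 -1.46797712] [-0.84555324 -1.18004005  0.36197283] -91.58700274187508
(np.int64(41), array([0.00051014, 0.04585193]), np.float64(89.36256484430987))
(np.int64(36), array([0.02806634, 0.03478633]), np.float64(51.102676314050946))
(np.int64(28), array([0.04484589, 0.01279137]), np.float64(15.91971651525371))
(np.int64(26), array([0.04536032, 0.01122434]), np.float64(13.898564163465776))
```

View pics/s18.png

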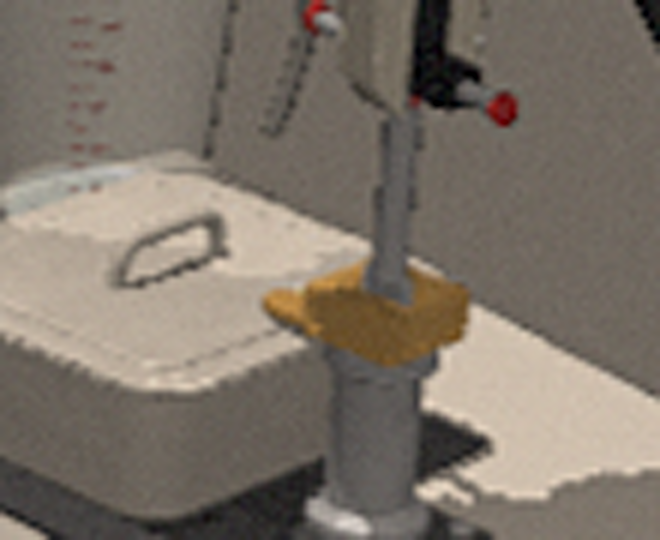

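move_arm(steps="0 0 0 -0.05 255;0 0 0 -0.09 255;0 0 0 -0.11 255;-0.004 0 0 -0.11 255;-0.01 0 0 -0.11 255;-0.018 0 0 -0.11 255;-0.03 0 0 -0.11 255;-0.05 0 0 -0.11 255;-0.066 0 0 -0.11 255;-0.066 0 0 -0.11 255")

```text
clock: 22.5
position: [0.5439, -0.2242, 0.2169]
ee_rot: [1.147, 1.244, -1.144]
force: [0.0, -0.1, -1.3]
width: 0.148
```

Run:
```python
from h import *
from cell import arm
s=arm.get_image("scene"); np.savez("scene19.npz",**s)
o=arm.observe();print(o["position"],o["joints"].round(2),o["force"],o["ft_torque"],o["width"]*92)
print(goal(o,[.5372,.2318,.2115],np.radians(-11.45)))
cv2.imwrite("pics/s19.png",cv2.resize(s["img"][110:240,310:440],None,fx=5,fy=4.5,interpolation=cv2.INTER_CUBIC))
W=cloud(s);h=cv2.cvtColor(s["img"],cv2.COLOR_BGR2HSV)
y=cv2.inRange(h,(10,120,60),(35,255,255))>0
z=y&(W[...,2]>.098)&(W[...,2]<.112)&(abs(W[...,1]+.21)<.1)
print(cv2.minAreaRect((W[z][:,:2]*1000).astype(np.float32)))
```

```text
[ 0.54352009 -0.22351964  0.21511249] [-0.45  0.58  1.2   1.7  -0.57  1.25 -0.6 ] [ 0.38251743 -0.50107498 -2.0592514 ] [-0.0831353   0.20623454  0.02939182] 13.339148183849744
(array([ 0.0033,  0.0325, -0.4542]), np.float64(-1.2856329888282239), np.float64(-85.11134426264694), array([ 2.7e-03, -5.0e-04, -1.0e+00]))
((543.4205322265625, -220.49452209472656), (46.13352584838867, 49.47134017944336), 10.054343223571777)
```

View pics/s19.png

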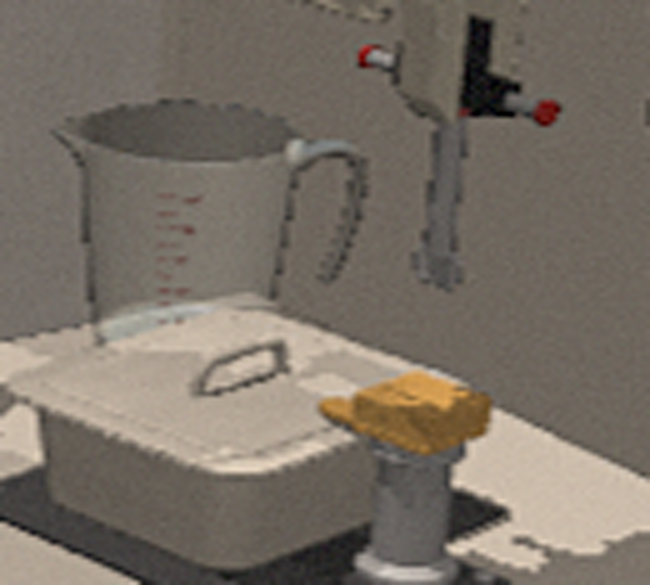

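move_arm(steps="0 0.0015 -0.021 -0.11 255;0 0.0043 -0.06 -0.22 255;0 0.0072 -0.1 -0.33 255;0 0.01 -0.14 -0.44 255;0 0.0129 -0.18 -0.55 255;0 0.0157 -0.22 -0.66 255;0 0.0186 -0.26 -0.77 255;0 0.0215 -0.3 -0.88 255;0 0.0243 -0.34 -0.99 255;0 0.0272 -0.38 -1.1 255")

```text
clock: 23.38
position: [0.5362, 0.1601, 0.2126]
ee_rot: [0.298, 1.552, -0.298]
force: [1.3, -0.5, -1.3]
width: 0.151
```

move_arm(steps="0 0 0 -0.1 255;0 0 0 -0.185 255;0 0 0 -0.185 255;0 0 0 -0.185 255;0 0 0 -0.185 255")

```text
clock: 23.8
position: [0.5372, 0.1573, 0.2129]
ee_rot: [0.16, 1.565, -0.16]
force: [0.3, -0.4, -2.0]
width: 0.149
```

Run:
```python
from h import *
from cell import arm
t=arm.get_image("top");np.savez("top20.npz",**t);s=arm.get_image("scene"); np.savez("scene20.npz",**s)
o=arm.observe();print(o["position"],o["joints"].round(2),o["force"],np.abs(o["dq"]).max(),o["width"]*92)
print(goal(o,[.5372,.2318,.2115],np.radians(-11.45)))
cv2.imwrite("pics/s20.png",cv2.resize(s["img"][120:290,140:280],None,fx=4,fy=3.5,interpolation=cv2.INTER_CUBIC))
cv2.imwrite("pics/t20.png",cv2.resize(t["img"][150:270,350:470],None,fx=5,fy=5,interpolation=cv2.INTER_CUBIC))
```

```text
[0.53736877 0.15734268 0.2129134 ] [-1.04  0.42  0.94  1.76 -0.36  1.15 -0.2 ] [ 0.03298715  0.13373844 -1.44885295] 0.009586899979600069 13.26481561492795
(array([ 0.0014,  0.0729, -0.0152]), np.float64(-0.003369294106912779), np.float64(-11.643046332264401), array([-3.e-04, -1.e-04, -1.e+00]))
```

View pics/s20.png

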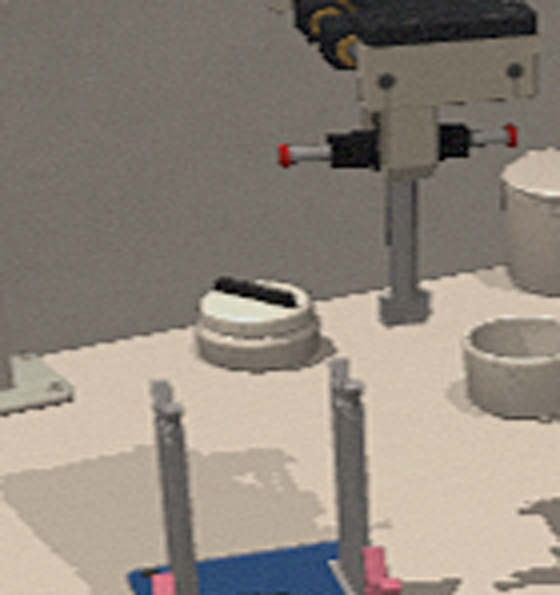

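View pics/t20.png

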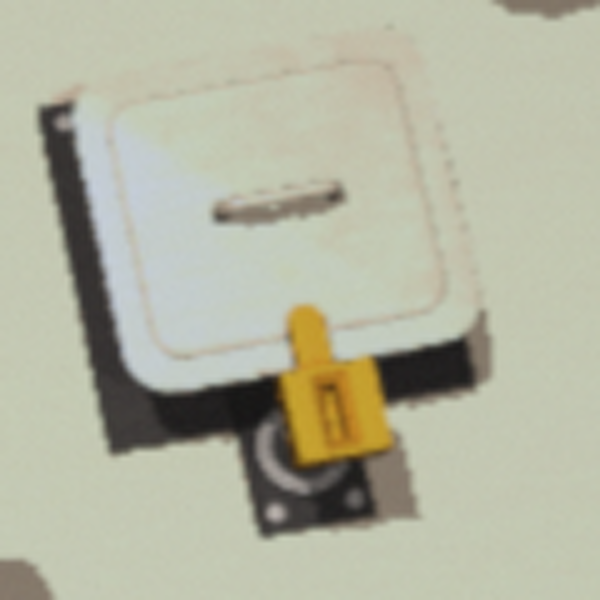

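move_arm(steps="0 0.03 -0.0063 0 255;0 0.055 -0.0115 0 255;0 0.068 -0.0142 0 255;0 0.0729 -0.0152 0 255;0 0.0729 -0.0152 0 255;0 0.0729 -0.0152 0 255;0 0.0729 -0.0152 0 255")

```text
clock: 24.48
position: [0.5373, 0.2304, 0.2132]
ee_rot: [0.159, 1.565, -0.16]
force: [0.2, -0.3, -1.3]
width: 0.146
```

Run:
```python
from h import *
from cell import arm
t=arm.get_image("top");np.savez("top21.npz",**t);s=arm.get_image("scene"); np.savez("scene21.npz",**s)
o=arm.observe();print(o["position"],o["joints"].round(2),o["force"],np.abs(o["dq"]).max(),o["width"]*92)
print(goal(o,[.5372,.2318,.2115],np.radians(-11.45)))
for f in("scene13","scene21"):
    s=load(f+".npz");h=cv2.cvtColor(s["img"],cv2.COLOR_BGR2HSV);W=cloud(s)
    r=((h[...,0]<8)|(h[...,0]>172))&(h[...,1]>140)&(h[...,2]>60); r[:120]=0;r[220:]=0;r[:,:150]=0;r[:,260:]=0
    n,l,st,c=cv2.connectedComponentsWithStats(r.astype(np.uint8))
    for i in range(1,n):
        if st[i,4]>6: print(f,st[i,4],c[i],np.median(W[l==i],0))
cv2.imwrite("pics/s21.png",cv2.resize(s["img"][120:290,140:280],None,fx=4,fy=3.5,interpolation=cv2.INTER_CUBIC))
```

```text
[0.537311   0.23079072 0.21328236] [-1.12  0.46  0.92  1.7  -0.39  1.17 -0.3 ] [-0.21500296  0.29994649 -1.14295481] 0.005624213612480733 13.668228917544846
(array([ 0.0018,  0.001 , -0.0003]), np.float64(-0.0025933798927531004), np.float64(-11.59858972252884), array([ 2.e-04, -1.e-04, -1.e+00]))
scene13 12 [230.33333333 166.91666667] [0.52263038 0.18246378 0.25674757]
scene13 13 [170.46153846 173.23076923] [0.54247592 0.28466979 0.25731402]
scene21 9 [231.11111111 164.77777778] [0.52322882 0.18121624 0.25985789]
scene21 16 [170.9375 171.0625] [0.54395393 0.28286598 0.25968753]
```

View pics/s21.png

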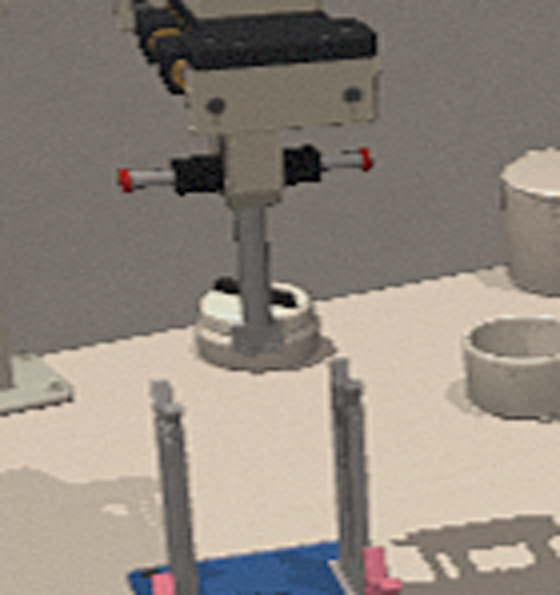

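move_arm(steps="0.02 0.001 0 0 255;0.05 0.001 0 0 255;0.08 0.001 0 0 255;0.1 0.001 0 0 255;0.11 0.001 0 0 255;0.116 0.001 0 0 255;0.121 0.001 0 0 255;0.125 0.001 0 0 255;0.125 0.001 0 0 255")

```text
clock: 25.33
position: [0.5376, 0.2334, 0.0883]
ee_rot: [0.158, 1.564, -0.157]
force: [-0.3, -0.4, -1.9]
width: 0.151
```

move_arm(steps="0.002 0 0 0 255;0.004 0 0 0 255;0.006 0 0 0 255;0.006 0 0 0 255")

```text
clock: 25.67
position: [0.5382, 0.2335, 0.0824]
ee_rot: [0.158, 1.563, -0.157]
force: [4.0, 0.1, -2.3]
width: 0.145
```

Run:
```python
from h import *
from cell import arm
s=arm.get_image("scene"); np.savez("scene22.npz",**s)
o=arm.observe();print(o["position"],o["joints"].round(2),o["force"],o["ft_torque"])
cv2.imwrite("pics/s22.png",cv2.resize(s["img"][180:300,150:270],None,fx=5,fy=5,interpolation=cv2.INTER_CUBIC))
```

```text
[0.53819488 0.23344694 0.08236344] [-1.04  0.6   0.8   1.85 -0.54  0.92 -0.19] [ 4.35932614 -1.18165302 -3.61847191] [-0.06381042 -0.86650049 -0.03738913]
```

View pics/s22.png

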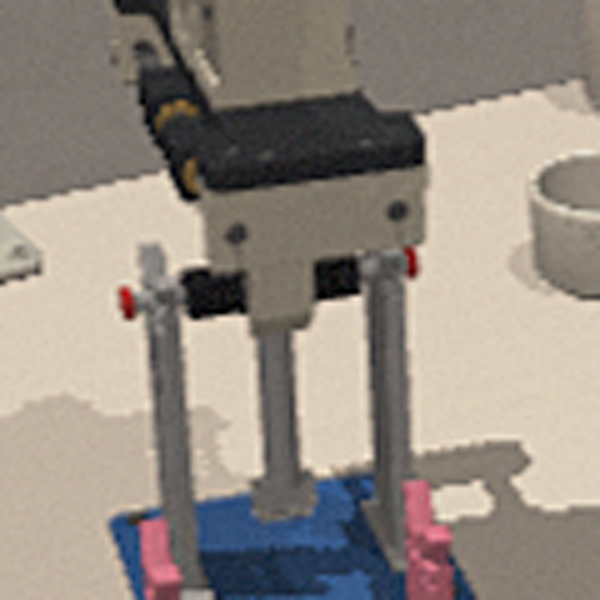

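move_arm(steps="0.0005 -0.0005 0.0008 0 255;0.001 -0.0005 0.0008 0 255;0.0015 -0.0005 0.0008 0 255;0.0015 -0.0005 0.0008 0 255")

```text
clock: 26.05
position: [0.538, 0.2327, 0.081]
ee_rot: [0.157, 1.565, -0.157]
force: [0.5, -1.5, 5.1]
width: 0.145
```

Seated: the force has turned upward to +5 N. I'll release, then rise.

move_arm(steps="0 0 0 0 0;0 0 0 0 0;0 0 0 0 0;0 0 0 0 0;0 0 0 0 0;0 0 0 0 0;0 0 0 0 0;0 0 0 0 0;0 0 0 0 0;0 0 0 0 0")

```text
clock: 26.88
position: [0.5379, 0.2327, 0.0806]
ee_rot: [0.157, 1.565, -0.157]
force: [0.1, 0.4, -0.4]
width: 0.825
```

move_arm(steps="0 0 0 0 0;0 0 0 0 0;0 0 0 0 0;-0.015 0 0 0 0;-0.04 0 0 0 0;-0.075 0 0 0 0;-0.11 0 0 0 0;-0.13 0 0 0 0;-0.13 0 0 0 0;-0.13 0 0 0 0")

```text
clock: 27.72
position: [0.5385, 0.2331, 0.2115]
ee_rot: [0.158, 1.563, -0.155]
force: [0.2, -0.1, -1.3]
width: 1.002
```

Run:
```python
from h import *
from cell import arm
t=arm.get_image("top");np.savez("top23.npz",**t);s=arm.get_image("scene"); np.savez("scene23.npz",**s)
o=arm.observe();print(o["position"],o["joints"].round(2),o["force"],o["width"]*92)
cv2.imwrite("pics/s23.png",s["img"]);cv2.imwrite("pics/s23b.png",cv2.resize(s["img"][150:320,140:280],None,fx=4,fy=3.5,interpolation=cv2.INTER_CUBIC))
cv2.imwrite("pics/t23.png",t["img"])
```

```text
[0.53726552 0.23280496 0.20961818] [-1.12  0.47  0.91  1.71 -0.4   1.17 -0.3 ] [ 0.53131934 -0.00854784  0.17401291] 92.25752220032862
```

View pics/s23b.png

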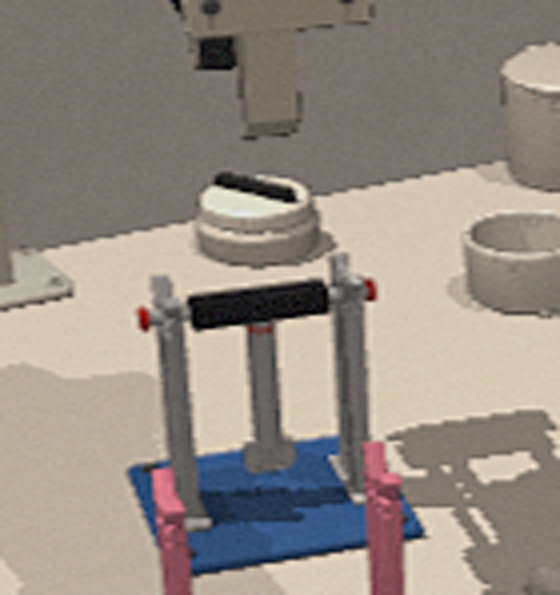

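View pics/t23.png

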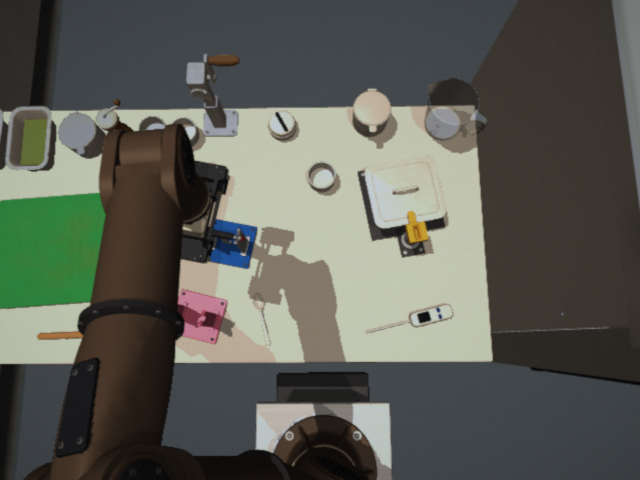

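move_arm(steps="-0.03 0 0 0 0;-0.03 0 0 0 0;-0.03 0 0 0 0;-0.03 0 0 0 0;-0.03 0 0 0 0;-0.03 0 0 0 0;-0.03 0 0 0 0;-0.03 0 0 0 0;-0.03 0 0 0 0;-0.03 0 0 0 0")

```text
clock: 28.65
position: [0.5379, 0.2327, 0.2404]
ee_rot: [0.157, 1.565, -0.157]
force: [0.3, 1.0, 0.2]
width: 0.998
```

Run:
```python
from h import *
from cell import arm
s=arm.get_image("scene");a=load("scene11.npz");t=load("top23.npz");t0=load("top0.npz")
print(np.abs(s["img"][220:300,175:235].astype(int)-a["img"][220:300,175:235]).mean())
W=cloud(t);h=cv2.cvtColor(t["img"],cv2.COLOR_BGR2HSV);y=cv2.inRange(h,(10,120,60),(35,255,255))>0
z=y&(W[...,2]>.098)&(W[...,2]<.112)&(abs(W[...,1]+.21)<.1);c=W[z].mean(0)
q=y&(W[...,2]>.07)&(W[...,2]<.097)&(abs(W[...,1]+.21)<.1)&(W[...,0]>.575)
p=W[q].mean(0);print(c,cv2.minAreaRect((W[z][:,:2]*1000).astype(np.float32)),p,np.degrees(np.arctan2(p[1]-c[1],p[0]-c[0])))
for n,(u0,u1,v0,v1) in {"ramekin":(300,345,155,200),"thermo":(360,460,295,340),"spoon":(250,275,288,350)}.items():
    print(n,np.abs(t["img"][v0:v1,u0:u1].astype(int)-t0["img"][v0:v1,u0:u1]).mean())
cv2.imwrite("pics/s24.png",s["img"])
```

```text
6.3689583333333335
[ 0.54223738 -0.22363706  0.10233759] ((542.464111328125, -223.49847412109375), (44.1527214050293, 44.765098571777344), 10.239935874938965) [ 0.58585765 -0.21737457  0.0815824 ] 8.17003615237385
ramekin 32.331358024691355
thermo 34.33585185185185
spoon 32.95247311827957
```

View pics/s24.png

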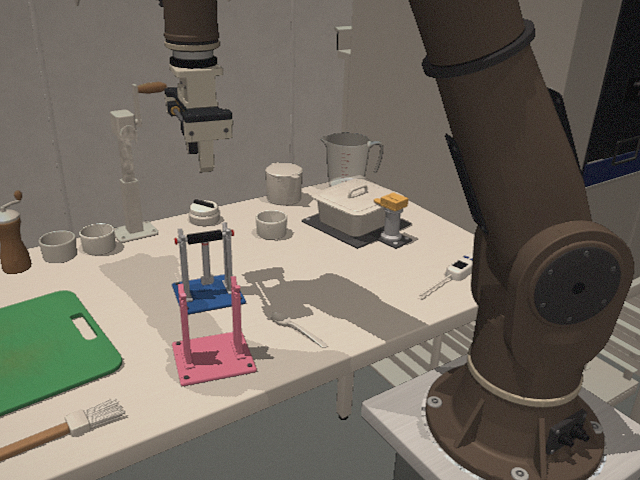

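```bash
python3 -c "
from cell import arm
print(arm.sign_off())"
```

```text
the job is handed in; nothing more can be done
None
```

The lid is locked and the T-key is hanging in the blue stand. I handed the job in at about 29 s of the 72 s allowed; the sign-off gives no verdict.

- **First hang:** I pinched the key by its shank and laid the crossbar level in the notches. I then let go and waited until it hung near plumb.
- **Lock:** I took the key by the crossbar, put the blade about 12 mm into the slot and turned clockwise. The torque rose from about 0.09 to 0.36 N m at the stop.
- **Second hang:** I hung the key back in the stand, released it and raised the open gripper clear.

**Last checks:**
- The cam head sits at 10.2° yaw and its tongue at 8–14° depending on the view. The carrier measures about 9.8°, so the tongue is over the lid.
- The key hangs blade-down in both notches. I saw no motion in the last picture, but the swing was not measured afterwards.
- The ramekin, teaspoon, thermometer and pink stand appear at the same pixels as at the start. An automatic image difference for the first three could not confirm this, because the lighting had changed.
- The forces I read stayed around 6 N or less.

**What disagreed:**
- **Height offset:** the real fingertips sit about 29 mm higher than the reported tool height. My first try at the key therefore closed on air above it without moving it. I measured the offset from the pictures and corrected for it.
- **Cam start:** the cam looked about 12° past its unlocked position at the start. I turned it until it stopped rather than by an exact quarter turn.

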